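# Pack up the desk into the lidded keepsake box

## Robot

A 6-joint arm with a two-finger parallel gripper is mounted at the origin on the work surface. World frame = base frame: x ahead of the robot, y to its left, z up, the work surface at z = 0. Lengths are in mm, angles in rad, forces in N, time in s.
With the tool pointing down it reaches from about 225 to 875 mm from the base axis. Payload 3.4 kg.
Tool frame: the origin (TCP) lies at the very end of the fingers, on their centre line; the grasp point (between the pads) lies 19 mm behind it; z points along the fingers, y is the line along which they close (so a half turn about z gives the same grasp; the last joint's range is limited). The gripper opens to 85 mm and grips with 20 to 120 N. Pads are 22 mm wide; open, the fingers measure 114 mm over their backs; the gripper's body (76 mm by 85 mm) begins 54 mm behind the grasp point. The pads swing forward as they close: fully open they stand 13 mm farther back than shut.
Start: joints at [1.045, 0.276, 1.505, -0, 1.361, -0.121], TCP at [226.475, 528.556, 231.328] pointing down, gripper open.
Joint ranges: [-2.89, 2.89], [-0.75, 2.08], [0.22, 2.7], [-1.18, 4.32], [0.11, 2.71], [-2.7, 2.7]. Speed limits (rad/s): [2.57, 2.57, 3.14, 3.14, 3.14, 3.14].

## Interface

Orientations are given as a unit quaternion [w, x, y, z].
In Python, from workcell import state, optics, job, spotter gives the robot as it stands.
- The arm moves only by the tool arm_command, never from a script. Its argument "increments" is a list of rows, each a list of 6 numbers: the shift along the tool's x, y, z in units of 0.25 m (1.0 is 0.25 m), then the turn, a rotation vector about the tool's x, y, z in units of pi rad (1.0 is pi rad). In form: [[dx, dy, dz, wx, wy, wz], ...]. A call has 1 to 5 rows; each row is the pose to reach, as a shift and turn from the pose commanded when the call began, along the tool's axes at that moment, turning the shorter way round; what a row does not reach only later rows make up. A row lasts 1/8 s, in which the tool goes at most 62.5 mm and 10.7 degrees, less where a joint would pass 70% of its speed; a pose out of reach is approached as far as the arm can. A call with a number of a shift or a turn outside -1 to 1 is refused whole. A call with a gripper value outside its range is refused whole. "hand" is the closure, from 0 (fully open) to 1 (shut), set as the call begins (left out, the last holds). The fingers move at their own pace and stop on an object; "newtons" is the grip in N (left out, the last holds). Time passes only in rows, so rows that repeat a pose let the fingers close. It gives the time, the measured TCP pose, the force, the opening and the grip force at its end, in the units of the state.
- state(): the state, without advancing time (a new reading comes with each control period).
- optics.capture(name): name is "scene" or "top"; returns (picture, depth): 480x640x3 uint8, red, green, blue; 480x640 float32, mm along the optical axis (not along the pixel's ray), 0 where there is no reading.
- optics.camera_info(name): a dict with "intrinsics" (3x3 intrinsics, pixels), "R" (3x3) and "t" (3): a world point X has camera coordinates R X + t. Camera axes: x right, y down, z forward; pixel columns grow to the right and rows downward; lengths in mm; the calibration is good to about 2 mm. A picture is of the moment at which its call begins. camera_info takes no time and is no camera call.
- job.job_done(): hands the job in; it is judged then, once.
Trained networks look in the newest picture that a camera, given by its name, has taken for a name from the list of things; names that differ only in an ending like _2 or _b are one class to them, and where a whole thing is asked for, a point or a joint stands for the part that bears it (a point fixed in the world has none). Each returns a list of dicts, best first, with "confidence" (0 to 1); they miss things now and then, are a little off and sometimes report something else, mostly with a low value. They report only what shows in the picture. A call takes as long as a camera call. They do not tell look-alikes from the thing itself.
- spotter.trace(camera, query): "region" (480x640 bool, what is visible of it) and "extent" ([left, top, right, bottom] in pixels, round what is visible of it).
The state is a dict: "time_s": time; "joint_positions": joint angles; "dq": joint speeds; "joint_torque": joint torques, N m; "ee_pos": TCP position; "orientation": TCP orientation; "ft_force": force on the tool from outside, world axes, zero at the start; "wrist_torque": the same for the moment, N m; "finger_gap": opening from 0.0 (shut) to 1.0 (fully open); "gripper_force": force on a finger pad.
Only numpy, scipy, OpenCV 4.12 (cv2) and the standard library are available. Lean on these libraries where they do the work, as an engineer would, in place of code of your own. Each camera call takes 0.05 s, during which the arm holds its last target. There are 200 camera calls.

## Task

The desk is being cleared for a move: lift the lid off the plywood keepsake box by its knob and lay it flat, knob up, roughly centred on the cork mat. Then stand every one of the keepsakes that are on the desk (dictionary, card box, tin, jar, clock, domino case; one or two of them are missing) upright in the box, side by side in one snug row on its floor, and only then put the lid back on, squarely and fully home. Do not disturb the mug, stapler, calculator, tape dispenser or hole punch.

Things in the scene. Friction and masses are not known exactly. Their poses are not given: they have to be found in the camera images.
- box: Open plywood box, fixed on the desk, left or right. Origin: centre of underside; z up. Outside 288 mm (x) by 86 mm (y); floor 6 mm thick. END walls (at -x and +x, 10 mm thick) are tall, tops 94 mm above the desk; long SIDE walls (8 mm thick) are low, tops at 30 mm. Inside 268 mm (x from -134 to +134) by 70 mm (y from -35 to +35): room for one row of things.
- mat: Thin cork mat lying fixed on the desk, 320 mm (its x) by 130 mm (its y), 3 mm thick, where the lid is set aside. Origin: centre of its underside. On the other side of the desk from the box.
- lid: Loose wooden cap lid, 308 (x) by 106 mm (y), 250 g: 8 mm plate, 12 mm deep skirt below (4 mm play round the box). In its middle the knob, a dark bar 45 mm along x, 24 mm wide along y, from 20 to 52 mm above the origin. Origin: centre of the skirt's lower edge; z up. Shut (as at the start): origin 82 mm above the box's, plate on both end walls, x axes parallel, either way round.
- dictionary: To be packed: a small thick hardback dictionary, grey cloth cover with cream page edges, standing on end. 34 mm thick (its x) by 62 mm wide (its y) by 84 mm tall (its z). Origin: centre of its underside; z up. Rigid, straight sides, under 0.4 kg. May be absent (then None from the very start).
- card_box: To be packed: a brown cardboard index-card box with a dark seam round it, standing. 44 mm thick (its x) by 62 mm wide (its y) by 80 mm tall (its z). Origin: centre of its underside; z up. Rigid, straight sides, under 0.4 kg. May be absent (then None from the very start).
- tin: To be packed: a bare metal round tin with a closed lid, standing. 62 mm diameter, 78 mm tall. Origin: centre of its underside; z up. Rigid, straight sides, under 0.4 kg. May be absent (then None from the very start).
- jar: To be packed: a white ceramic round jar with a cork-coloured closed top, standing. 58 mm diameter, 72 mm tall. Origin: centre of its underside; z up. Rigid, straight sides, under 0.4 kg. May be absent (then None from the very start).
- clock: To be packed: a dark wooden desk clock with a round paper dial on one broad face, standing. 50 mm thick (its x) by 60 mm wide (its y) by 76 mm tall (its z). Origin: centre of its underside; z up. Rigid, straight sides, under 0.4 kg. May be absent (then None from the very start).
- domino_case: To be packed: a light wooden domino case, standing. 40 mm thick (its x) by 58 mm wide (its y) by 72 mm tall (its z). Origin: centre of its underside; z up. Rigid, straight sides, under 0.4 kg. May be absent (then None from the very start).
- mug: Bystander, leave alone: white ceramic mug, 82 mm across, 95 mm tall. Origin: centre of its underside.
- stapler: Bystander, leave alone: black stapler 130 mm long (its x), 34 mm wide, 44 mm tall, between the box and the mat. Origin: centre of its underside.
- calculator: Bystander, leave alone: flat grey calculator 90 by 150 mm, 18 mm thick. Origin: centre of its underside.
- tape: Bystander, leave alone: black tape dispenser 130 mm long with a roll, 80 mm tall. Origin: centre of its underside.
- punch: Bystander, leave alone: black and steel hole punch 60 by 100 mm, 50 mm tall. Origin: centre of its underside.
Mind the look-alikes: they are no part of the job. Leave any blue or orange look-alike of the jar alone. Leave any orange or purple look-alike of the clock alone.

How it is judged (in metres and radians):
On the way, in this order (a step that is already met when the one before it is completed fails the run):
1. the lid lies flat on the cork mat, let go (z of lid in the frame of mat below 0.012 m and horizontal distance between lid and mat below 0.06 m and angle between lid's own z axis and vertical below 0.08 rad and linear speed of lid below 0.02 m/s and contact force between the fingers and lid below 0.1 N), for 0.2 s.
2. every keepsake present stands in the box, the lid still off (z of dictionary in the frame of box between 0 and 0.014 m and x of dictionary in the frame of box between -0.134 and 0.134 m and y of dictionary in the frame of box between -0.035 and 0.035 m and angle between each of dictionary, card_box, tin, jar, clock, domino_case's own z axis and vertical below 0.15 rad and linear speed of each of dictionary, card_box, tin, jar, clock, domino_case below 0.02 m/s and z of card_box in the frame of box between 0 and 0.014 m and x of card_box in the frame of box between -0.134 and 0.134 m and y of card_box in the frame of box between -0.035 and 0.035 m and z of tin in the frame of box between 0 and 0.014 m and x of tin in the frame of box between -0.134 and 0.134 m and y of tin in the frame of box between -0.035 and 0.035 m and z of jar in the frame of box between 0 and 0.014 m and x of jar in the frame of box between -0.134 and 0.134 m and y of jar in the frame of box between -0.035 and 0.035 m and z of clock in the frame of box between 0 and 0.014 m and x of clock in the frame of box between -0.134 and 0.134 m and y of clock in the frame of box between -0.035 and 0.035 m and z of domino_case in the frame of box between 0 and 0.014 m and x of domino_case in the frame of box between -0.134 and 0.134 m and y of domino_case in the frame of box between -0.035 and 0.035 m and horizontal distance between lid and box above 0.15 m), for 0.2 s.
At the end, for the whole second after the job is handed in: Every keepsake present stands in the box, underside within 8 mm of its floor, leaning under 0.15 rad, at rest; lid shut: within 10 mm and 0.06 rad of the box's centre and line, level to 0.03 rad, down within 4 mm, let go (z of dictionary in the frame of box between 0 and 0.014 m and x of dictionary in the frame of box between -0.134 and 0.134 m and y of dictionary in the frame of box between -0.035 and 0.035 m and angle between each of dictionary, card_box, tin, jar, clock, domino_case's own z axis and vertical below 0.15 rad and linear speed of each of dictionary, card_box, tin, jar, clock, domino_case, lid below 0.02 m/s and z of card_box in the frame of box between 0 and 0.014 m and x of card_box in the frame of box between -0.134 and 0.134 m and y of card_box in the frame of box between -0.035 and 0.035 m and z of tin in the frame of box between 0 and 0.014 m and x of tin in the frame of box between -0.134 and 0.134 m and y of tin in the frame of box between -0.035 and 0.035 m and z of jar in the frame of box between 0 and 0.014 m and x of jar in the frame of box between -0.134 and 0.134 m and y of jar in the frame of box between -0.035 and 0.035 m and z of clock in the frame of box between 0 and 0.014 m and x of clock in the frame of box between -0.134 and 0.134 m and y of clock in the frame of box between -0.035 and 0.035 m and z of domino_case in the frame of box between 0 and 0.014 m and x of domino_case in the frame of box between -0.134 and 0.134 m and y of domino_case in the frame of box between -0.035 and 0.035 m and z of lid in the frame of box between 0.077 and 0.086 m and horizontal distance between lid and box below 0.01 m and angle between the x axis of lid and the x axis of box, either way round below 0.06 rad and angle between lid's own z axis and vertical below 0.03 rad and contact force between the fingers and lid below 0.1 N); the robot touches nothing.
It fails at once if the mug is pushed more than 40 mm or tipped (distance of mug from where it was at the start of the episode above 0.04 m or angle between mug's own z axis and vertical above 0.4 rad).
It fails at once if the stapler is pushed more than 40 mm or tipped (distance of stapler from where it was at the start of the episode above 0.04 m or angle between stapler's own z axis and vertical above 0.4 rad).
It fails at once if the calculator is pushed more than 40 mm or tipped (distance of calculator from where it was at the start of the episode above 0.04 m or angle between calculator's own z axis and vertical above 0.4 rad).
It fails at once if the tape dispenser is pushed more than 40 mm or tipped (distance of tape from where it was at the start of the episode above 0.04 m or angle between tape's own z axis and vertical above 0.4 rad).
It fails at once if the hole punch is pushed more than 40 mm or tipped (distance of punch from where it was at the start of the episode above 0.04 m or angle between punch's own z axis and vertical above 0.4 rad).
Of dictionary, card_box, tin, jar, clock, domino_case only 4 to 5 are there at a start; the rules pass over those that are not, and their reading is None.
At some moment in a run one of tin, jar, clock may be knocked a few centimetres aside while the robot is not near it.
It also fails if it takes over 210 s, if anything falls off the work surface, if the arm or the gripper's body presses on something with over 40 N, if the wrist force passes 120 N, or if a joint passes its speed limit or range.

## Working session

There is one attempt and no reset: what is moved stays moved. The work goes in short steps, Python scripts to look and compute and a tool call to move; the robot and the scene stay as the last step left them, time stands still between calls to the robot, and variables do not carry over. Pictures are saved under pics/ and viewed, at most 14 in all, crops included, and the job is handed in when it is done.

Besides the shell and the picture viewer there is one more tool, called after "Emit:" in YAML: its name, and indented under it one key for each argument. arm_command: Moves the arm, as the interface text tells. Its arguments: {"type":"object","properties":{"increments":{"type":"array","items":{"type":"array","items":{"type":"number"}}},"hand":{"type":"number"},"newtons":{"type":"number"}},"required":["increments"]}

```bash
ls; mkdir -p pics; python3 - <<'E'
from workcell import state, optics, job, spotter
import cv2,numpy as np
for c in ["scene","top"]:
    p,d=optics.capture(c); cv2.imwrite(f"pics/{c}0.png",p[:,:,::-1]); np.savez(f"{c}0.npz",p=p,d=d)
    i=optics.camera_info(c); print(c,np.round(i["intrinsics"],1).tolist(),np.round(i["R"],3).tolist(),np.round(i["t"],1))
print(state())
E
```

```text
pics
scene [[607.9, 0.0, 317.5], [0.0, 607.9, 236.3], [0.0, 0.0, 1.0]] [[0.51, 0.86, -0.018], [0.656, -0.403, -0.638], [-0.556, 0.314, -0.77]] [-166.2 -209.6 1823.2]
top [[497.3, 0.0, 313.2], [0.0, 497.3, 236.3], [0.0, 0.0, 1.0]] [[-0.019, -0.999, -0.029], [-0.998, 0.021, -0.064], [0.064, 0.028, -0.998]] [  13.3  397.  1446.9]
{'time_s': 0.1, 'joint_positions': array([ 1.04501437e+00,  2.76557473e-01,  1.50597947e+00,  1.04311392e-05,
        1.36071497e+00, -1.21000719e-01]), 'dq': array([-0.00016746, -0.00143937, -0.00288217, -0.00083805,  0.00075881,
       -0.00053442]), 'joint_torque': array([ 2.11316445e-03, -4.17698514e+01, -2.46406531e+01, -4.84715338e-05,
        5.78864798e-03, -3.49675122e-05]), 'ee_pos': array([226.2149656 , 528.13263981, 230.5223334 ]), 'orientation': array([-2.68478978e-04,  2.01012726e-01,  9.79588279e-01, -7.85004722e-04]), 'ft_force': array([ 0.44958885, -0.42549287,  0.74005856]), 'wrist_torque': array([-0.02214971,  0.01315284, -0.01448256]), 'gripper_force': 0.0, 'finger_gap': 1.0034866345510574}
```

View pics/top0.png

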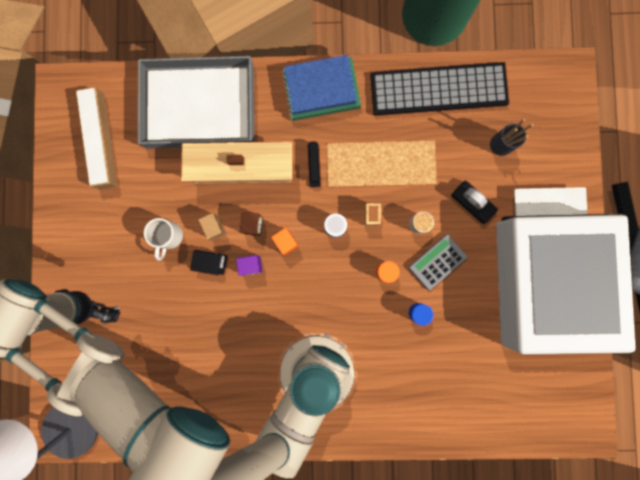

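View pics/scene0.png

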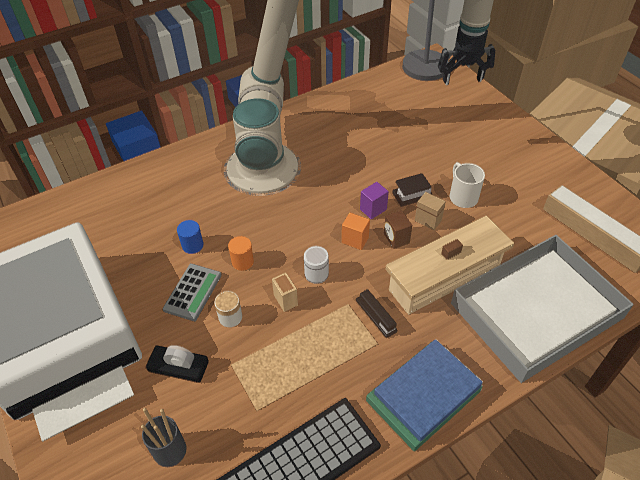

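The top image shows the candidates:
- **Box and mat:** box with lid at (238,161), knob at (235,160), mat at (381,163), stapler at (314,164).
- **Keepsakes:** card box (210,226), clock with dial (252,225), tin or jar (335,225) and (423,222), domino case (374,213).
- **Look-alikes:** clocks in orange (285,242) and purple (249,265), jars in orange (388,272) and blue (421,314).
- **Bystander or dictionary:** a black item at (209,262), either the punch or the dictionary.

Next I'll check the networks' finds against a close crop.

```bash
cat > h.py <<'E'
from workcell import state, optics, job, spotter
import cv2,numpy as np
def cloud(c,d):
    i=optics.camera_info(c); K=np.array(i["intrinsics"]);R=np.array(i["R"]);t=np.array(i["t"])
    v,u=np.indices(d.shape); P=np.stack([(u-K[0,2])/K[0,0]*d,(v-K[1,2])/K[1,1]*d,d],-1)
    return (P-t)@R
def topface(X,m,h,tol=6):
    """rect of points of mask near height h"""
    s=m&(abs(X[...,2]-h)<tol); p=X[s][:,:2].astype(np.float32)
    if len(p)<8: return None
    (cx,cy),(w,l),a=cv2.minAreaRect(p); 
    if w<l: w,l,a=l,w,a+90
    return dict(c=np.round([(cx),(cy)],1),mean=np.round(p.mean(0),1),long=round(w),short=round(l),ang=round(a%180,1),n=len(p),z=round(float(np.median(X[s][:,2])),1))
H=dict(dictionary=84,card_box=80,tin=78,jar=72,clock=76,domino_case=72,mug=95,stapler=44,calculator=18,tape=80,punch=50,mat=3,lid=102,box=94)
E
python3 - <<'E'
from h import *
for c in ["top","scene"]:
    p,d=optics.capture(c); X=cloud(c,d)
    for n in H:
        for r in spotter.trace(c,n)[:4]:
            m=r["region"].astype(bool)&(d>0)
            if m.sum()<5: continue
            hz=np.percentile(X[m][:,2],[50,97]); col=np.median(p[m],0)
            print(c,n,round(r["confidence"],2),np.round(r["extent"]).tolist(),"z",np.round(hz),col,topface(X,m,H[n]+ (0),7) if c=="top" else np.round(X[m].mean(0)))
p,d=np.load("scene0.npz")["p"],0
a=cv2.resize(p[160:340,200:480],None,fx=2.8,fy=2.8,interpolation=cv2.INTER_CUBIC); cv2.imwrite("pics/crop1.png",a[:,:,::-1])
E
```

```text
top dictionary 0.19 [328.0, 142.0, 438.0, 187.0] z [3. 9.] [235. 180. 115.] None
top card_box 0.76 [197.0, 216.0, 226.0, 243.0] z [80. 86.] [208. 156. 102.] {'c': array([428.7, 294.4]), 'mean': array([428.2, 293.8], dtype=float32), 'long': 63, 'short': 45, 'ang': 22.8, 'n': 338, 'z': 81.0}
top card_box 0.38 [410.0, 237.0, 469.0, 293.0] z [18. 24.] [109. 127. 105.] None
top tin 0.91 [324.0, 215.0, 344.0, 239.0] z [78. 84.] [232. 225. 223.] {'c': array([424.8, -59.6]), 'mean': array([424.3, -59.5], dtype=float32), 'long': 60, 'short': 59, 'ang': 179.4, 'n': 367, 'z': 78.5}
top jar 0.88 [408.0, 301.0, 435.0, 328.0] z [71. 77.] [ 52. 105. 222.] {'c': array([ 169.9, -295.3]), 'mean': array([ 170.2, -294.8], dtype=float32), 'long': 58, 'short': 55, 'ang': 43.3, 'n': 354, 'z': 71.6}
top jar 0.87 [411.0, 211.0, 433.0, 232.0] z [71. 77.] [235. 183. 120.] {'c': array([ 428.3, -304.6]), 'mean': array([ 427.8, -304.6], dtype=float32), 'long': 57, 'short': 53, 'ang': 133.4, 'n': 325, 'z': 71.9}
top jar 0.69 [377.0, 260.0, 399.0, 280.0] z [72. 77.] [253. 156.  63.] {'c': array([ 290.7, -203.6]), '
[... 4075 characters left out ...]
 211.0] z [58. 94.] [168. 159. 145.] [414. 428.  54.]
scene stapler 0.72 [360.0, 291.0, 397.0, 337.0] z [38. 47.] [65. 53. 45.] [623. -11.  30.]
scene calculator 0.62 [165.0, 262.0, 220.0, 323.0] z [17. 22.] [ 92. 109.  93.] [ 323. -363.   16.]
scene tape 0.78 [145.0, 345.0, 209.0, 383.0] z [30. 79.] [35. 35. 34.] [ 502. -471.   37.]
scene punch 0.29 [384.0, 217.0, 412.0, 249.0] z [62. 78.] [107.  70.  48.] [447. 171.  52.]
scene mat 0.94 [232.0, 304.0, 380.0, 410.0] z [2. 7.] [196. 159. 113.] [ 615. -211.    2.]
scene lid 0.66 [383.0, 217.0, 514.0, 298.0] z [101. 129.] [204. 172. 127.] [614. 201. 100.]
scene box 0.67 [389.0, 258.0, 503.0, 316.0] z [21. 83.] [158. 133. 101.] [636. 171.  23.]
```

View pics/crop1.png

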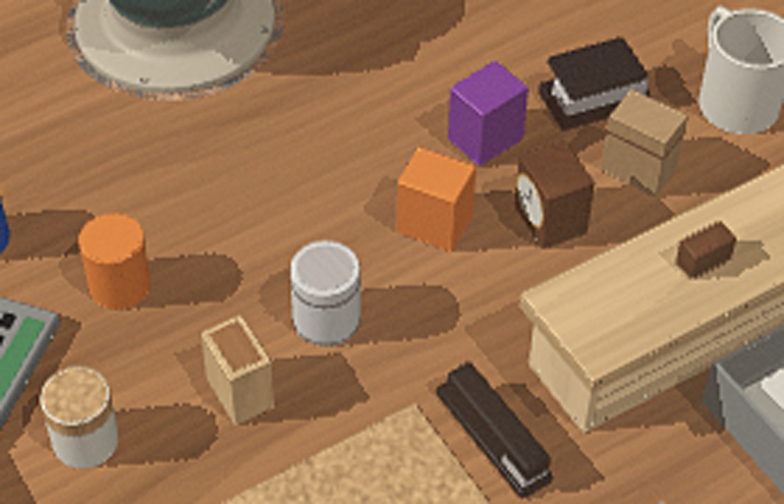

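The crop confirms the choice: the clock is the dark one with the dial, the jar is the white one with the cork top, and the tin is metal. The black item is the punch, so the dictionary is absent. Next I'll measure the lid and knob and build the move planner.

```bash
cat >> h.py <<'E'
from scipy.spatial.transform import Rotation as Ro
def Rt(th): # tool down, y axis at world angle th (deg)
    a=np.radians(th); y=np.array([np.cos(a),np.sin(a),0]); z=np.array([0,0,-1.]); return np.stack([np.cross(y,z),y,z],1)
def plan(pts,start=None):
    """pts: (x,y,z,theta_deg). prints for each the final row [dx..wz] from the previous pose"""
    s=state(); 
    if start is None: p=s["ee_pos"]; q=s["orientation"]; R=Ro.from_quat([q[1],q[2],q[3],q[0]]).as_matrix()
    else: p=np.array(start[:3],float); R=Rt(start[3])
    for x,y,z,th in pts:
        T=Rt(th); w=Ro.from_matrix(R.T@T).as_rotvec()/np.pi; T2=Rt(th+180); w2=Ro.from_matrix(R.T@T2).as_rotvec()/np.pi
        # choose theta as asked (no flip)
        d=R.T@(np.array([x,y,z])-p)/250; n=max(np.linalg.norm(d)*4,np.linalg.norm(w)*180/10.7)
        print((x,y,z,th),"row",np.round(d,4).tolist()+np.round(w,4).tolist(),"minrows %.1f"%n)
        p=np.array([x,y,z],float);R=T
def now():
    s=state();q=s["orientation"];R=Ro.from_quat([q[1],q[2],q[3],q[0]]).as_matrix()
    print("t",s["time_s"],np.round(s["ee_pos"],1),"th",round(float(np.degrees(np.arctan2(R[1,1],R[0,1]))),2),"tilt",np.round(R[:2,2],3),"F",np.round(s["ft_force"],1),"M",np.round(s["wrist_torque"],2),"gap",round(s["finger_gap"],3),"gf",round(s["gripper_force"],1),"q",np.round(s["joint_positions"],2))
E
python3 - <<'E'
from h import *
p,d=optics.capture("top");X=cloud("top",d)
roi=(X[...,0]>540)&(X[...,0]<700)&(X[...,1]>10)&(X[...,1]<400)&(d>0)
print("plate",topface(X,roi,102,6)); print("knob",topface(X,roi,134,8))
roi2=(X[...,0]>530)&(X[...,0]<700)&(X[...,1]>-380)&(X[...,1]<-25)&(p[...,0]>190)&(p[...,2]>85)
m=[r for r in spotter.trace("top","mat")][:1]
print(topface(X,m[0]["region"].astype(bool),3,4))
p,d=optics.capture("scene");X=cloud("scene",d)
roi=(X[...,0]>540)&(X[...,0]<700)&(X[...,1]>10)&(X[...,1]<400)&(d>0)
print("scene plate",topface(X,roi,102,6)); print("knob",topface(X,roi,134,4))
for n,x,y in [("card",428,294),("tin",424.5,-59.5),("jar",428,-305),("clock",435,183.6),("domino_case",454,-166)]:
    print(n,topface(X,(abs(X[...,0]-x)<45)&(abs(X[...,1]-y)<45),{"card":80}.get(n,H.get(n)),4))
now()
E
```

```text
plate {'c': array([606.4, 214.2]), 'mean': array([605.5, 213.4], dtype=float32), 'long': 308, 'short': 108, 'ang': 89.4, 'n': 3803, 'z': 102.6}
knob {'c': array([606. , 212.5]), 'mean': array([605.5, 212.5], dtype=float32), 'long': 44, 'short': 24, 'ang': 87.4, 'n': 144, 'z': 134.7}
{'c': array([ 610.5, -201.8]), 'mean': array([ 611.2, -201.8], dtype=float32), 'long': 320, 'short': 135, 'ang': 89.6, 'n': 3725, 'z': 2.8}
scene plate {'c': array([609.3, 208.9]), 'mean': array([611.6, 201.5], dtype=float32), 'long': 312, 'short': 110, 'ang': 89.5, 'n': 4070, 'z': 100.7}
knob {'c': array([610.4, 207.6]), 'mean': array([609.7, 208.5], dtype=float32), 'long': 48, 'short': 26, 'ang': 87.6, 'n': 132, 'z': 132.8}
card {'c': array([432.1, 288.6]), 'mean': array([433.2, 288.9], dtype=float32), 'long': 63, 'short': 49, 'ang': 22.1, 'n': 236, 'z': 79.0}
tin {'c': array([426.8, -64. ]), 'mean': array([428.9, -64.5], dtype=float32), 'long': 64, 'short': 57, 'ang': 150.3, 'n': 321, 'z': 77.3}
jar {'c': array([ 430.6, -310.1]), 'mean': array([ 431.3, -310.5], dtype=float32), 'long': 58, 'short': 57, 'ang': 176.1, 'n': 359, 'z': 71.3}
clock {'c': array([439.3, 178.5]), 'mean': array([438.8, 177.9], dtype=float32), 'long': 61, 'short': 53, 'ang': 175.6, 'n': 276, 'z': 75.0}
domino_case {'c': array([ 457.7, -171.4]), 'mean': array([ 458.8, -171.6], dtype=float32), 'long': 61, 'short': 40, 'ang': 177.7, 'n': 283, 'z': 71.6}
t 1.75 [226.5 528.6 231.3] th 66.81 tilt [0. 0.] F [-0.  -1.1  0.2] M [ 0.05 -0.   -0.01] gap 0.998 gf 0.0 q [ 1.04  0.28  1.5  -0.    1.36 -0.12]
```

```bash
python3 - <<'E'
from h import *
plan([(417,370,225,33),(608,211,190,-0.5),(608,211,125,-0.5),(608,211,107,-0.5)])
E
```

```text
(417, 370, 225, 33) row [-0.9502, -0.2829, 0.0253, 0.0, -0.0, 0.1878] minrows 4.0
(608, 211, 190, -0.5) row [-0.9495, 0.2944, 0.14, 0.0, 0.0, 0.1861] minrows 4.0
(608, 211, 125, -0.5) row [0.0, 0.0, 0.26, 0.0, 0.0, 0.0] minrows 1.0
(608, 211, 107, -0.5) row [0.0, 0.0, 0.072, 0.0, 0.0, 0.0] minrows 0.3
```

Emit:
arm_command:
  increments:
    - [-0.19,-0.057,0.005,0,0,0.0376]
    - [-0.38,-0.113,0.01,0,0,0.0751]
    - [-0.57,-0.17,0.015,0,0,0.1127]
    - [-0.76,-0.226,0.02,0,0,0.15]
    - [-0.9502,-0.2829,0.0253,0,0,0.1878]
  hand: 0

```text
time_s: 2.38
ee_pos: [418.2, 369.0, 225.1]
orientation: [0.0, 0.479, 0.878, 0.0]
ft_force: [-0.4, 0.8, 0.3]
finger_gap: 0.998
gripper_force: 0.0
```

Emit:
arm_command:
  increments:
    - [-0.19,0.059,0.028,0,0,0.0372]
    - [-0.38,0.118,0.056,0,0,0.0744]
    - [-0.57,0.177,0.084,0,0,0.1117]
    - [-0.76,0.236,0.112,0,0,0.149]
    - [-0.9495,0.2944,0.14,0,0,0.1861]

```text
time_s: 3.0
ee_pos: [609.2, 209.9, 189.8]
orientation: [-0.0, 0.712, 0.703, 0.0]
ft_force: [0.1, 1.0, -0.3]
finger_gap: 0.998
gripper_force: 0.0
```

Emit:
arm_command:
  increments:
    - [0,0,0.13,0,0,0]
    - [0,0,0.2,0,0,0]
    - [0,0,0.26,0,0,0]
    - [0,0,0.26,0,0,0]
    - [0,0,0.26,0,0,0]

```text
time_s: 3.62
ee_pos: [608.4, 211.7, 126.0]
orientation: [0.0, 0.71, 0.704, 0.001]
ft_force: [0.2, 0.4, -0.1]
finger_gap: 1.001
gripper_force: 0.0
```

```bash
python3 - <<'E'
from h import *
now(); plan([(608,211,107,-0.5)])
E
```

```text
t 3.625 [608.4 211.7 126. ] th -0.45 tilt [0.002 0.   ] F [ 0.2  0.4 -0.1] M [ 0.01 -0.01 -0.02] gap 1.001 gf 0.0 q [0.23 0.45 1.51 0.   1.18 0.23]
(608, 211, 107, -0.5) row [-0.0027, -0.0015, 0.0759, 0.0006, -0.0002, 0.0003] minrows 0.3
```

Tracking is good. Next: descend, grip the knob, lift a little.

Emit:
arm_command:
  increments:
    - [0,0,0.04,0,0,0]
    - [0,0,0.076,0,0,0]
    - [0,0,0.076,0,0,0]

```text
time_s: 4.0
ee_pos: [607.2, 210.8, 104.8]
orientation: [-0.001, 0.71, 0.704, -0.001]
ft_force: [0.1, -0.2, -0.7]
finger_gap: 0.997
gripper_force: 0.0
```

Emit:
arm_command:
  increments:
    - [0,0,0,0,0,0]
    - [0,0,0,0,0,0]
    - [0,0,0,0,0,0]
    - [0,0,0,0,0,0]
    - [0,0,0,0,0,0]
  hand: 1
  newtons: 60

```text
time_s: 4.62
ee_pos: [608.3, 211.0, 106.4]
orientation: [0.0, 0.71, 0.704, 0.0]
ft_force: [-0.9, 0.7, 2.0]
finger_gap: 0.267
gripper_force: 60.0
```

Emit:
arm_command:
  increments:
    - [0,0,0,0,0,0]
    - [0,0,0,0,0,0]
    - [0,0,0,0,0,0]

```text
time_s: 5.0
ee_pos: [608.2, 211.1, 106.4]
orientation: [0.0, 0.71, 0.704, 0.0]
ft_force: [-0.2, -0.4, 4.5]
finger_gap: 0.268
gripper_force: 60.0
```

```bash
python3 - <<'E'
from h import *
now()
E
```

```text
t 5.0 [608.2 211.1 106.4] th -0.49 tilt [0.001 0.   ] F [-0.2 -0.4  4.5] M [-0.    0.14 -0.02] gap 0.268 gf 60.0 q [0.23 0.46 1.53 0.   1.14 0.23]
```

```bash
python3 - <<'E'
from h import *
plan([(608.2,211,170,-.5),(611,0,170,-.5),(612,-204,170,-.5),(612,-204,40,-.5),(612,-204,28,-.5)])
E
```

```text
(608.2, 211, 170, -0.5) row [-0.0003, 0.0001, -0.2543, 0.0002, -0.0001, 0.0] minrows 1.0
(611, 0, 170, -0.5) row [-0.8439, 0.0186, 0.0, 0.0, 0.0, 0.0] minrows 3.4
(612, -204, 170, -0.5) row [-0.8159, 0.0111, 0.0, 0.0, 0.0, 0.0] minrows 3.3
(612, -204, 40, -0.5) row [0.0, 0.0, 0.52, 0.0, 0.0, 0.0] minrows 2.1
(612, -204, 28, -0.5) row [0.0, 0.0, 0.048, 0.0, 0.0, 0.0] minrows 0.2
```

Emit:
arm_command:
  increments:
    - [0,0,-0.03,0,0,0]
    - [0,0,-0.08,0,0,0]
    - [0,0,-0.15,0,0,0]
    - [0,0,-0.22,0,0,0]
    - [0,0,-0.254,0,0,0]

```text
time_s: 5.62
ee_pos: [608.9, 211.2, 171.7]
orientation: [0.001, 0.71, 0.704, 0.001]
ft_force: [-1.0, 0.3, -2.0]
finger_gap: 0.275
gripper_force: 59.3
```

Emit:
arm_command:
  increments:
    - [-0.1,0.002,0,0,0,0]
    - [-0.28,0.006,0,0,0,0]
    - [-0.48,0.01,0,0,0,0]
    - [-0.67,0.015,0,0,0,0]
    - [-0.844,0.0186,0,0,0,0]

```text
time_s: 6.25
ee_pos: [610.7, -1.7, 169.9]
orientation: [0.0, 0.71, 0.704, 0.0]
ft_force: [-0.1, -0.6, -2.7]
finger_gap: 0.269
gripper_force: 59.3
```

Emit:
arm_command:
  increments:
    - [-0.18,0.002,0,0,0,0]
    - [-0.38,0.005,0,0,0,0]
    - [-0.58,0.008,0,0,0,0]
    - [-0.74,0.01,0,0,0,0]
    - [-0.816,0.0111,0,0,0,0]

```text
time_s: 6.88
ee_pos: [611.7, -206.2, 169.6]
orientation: [0.0, 0.711, 0.703, -0.0]
ft_force: [0.3, 1.1, -4.1]
finger_gap: 0.27
gripper_force: 59.3
```

Emit:
arm_command:
  increments:
    - [0,0,0.08,0,0,0]
    - [0,0,0.22,0,0,0]
    - [0,0,0.38,0,0,0]
    - [0,0,0.48,0,0,0]
    - [0,0,0.52,0,0,0]

```text
time_s: 7.5
ee_pos: [610.9, -202.6, 37.8]
orientation: [-0.002, 0.71, 0.704, -0.0]
ft_force: [0.1, 0.3, -2.2]
finger_gap: 0.266
gripper_force: 59.2
```

Emit:
arm_command:
  increments:
    - [0,0,0.01,0,0,0]
    - [0,0,0.025,0,0,0]
    - [0,0,0.04,0,0,0]
    - [0,0,0.05,0,0,0]
    - [0,0,0.05,0,0,0]

```text
time_s: 8.12
ee_pos: [612.1, -204.2, 27.4]
orientation: [0.0, 0.71, 0.704, 0.0]
ft_force: [-0.0, 0.8, 0.2]
finger_gap: 0.265
gripper_force: 59.5
```

```bash
python3 - <<'E'
from h import *
now(); 
E
```

```text
t 8.125 [ 612.1 -204.2   27.4] th -0.5 tilt [ 0.001 -0.   ] F [-0.   0.8  0.2] M [0.06 0.07 0.01] gap 0.265 gf 59.5 q [-0.43  0.54  1.62  0.    0.98 -0.42]
```

Emit:
arm_command:
  increments:
    - [0,0,0,0,0,0]
    - [0,0,0,0,0,0]
    - [0,0,0,0,0,0]
    - [0,0,0,0,0,0]
    - [0,0,0,0,0,0]
  hand: 0

```text
time_s: 8.75
ee_pos: [611.9, -204.0, 27.0]
orientation: [-0.0, 0.71, 0.704, 0.0]
ft_force: [-0.7, 0.4, 1.0]
finger_gap: 0.999
gripper_force: 0.0
```

Emit:
arm_command:
  increments:
    - [0,0,-0.08,0,0,0]
    - [0,0,-0.25,0,0,0]
    - [0,0,-0.45,0,0,0]
    - [0,0,-0.65,0,0,0]
    - [0,0,-0.7,0,0,0]

```text
time_s: 9.38
ee_pos: [613.7, -204.8, 206.3]
orientation: [0.004, 0.71, 0.704, 0.001]
ft_force: [-0.6, 0.6, -0.8]
finger_gap: 1.002
gripper_force: 0.0
```

```bash
cat >> h.py <<'E'
G={"card_box":(430,292),"tin":(426,-62),"jar":(430,-307),"clock":(437,181),"domino_case":(456,-169)}
def look(names,r=75):
    """top-face position in both cameras, averaged, and colour"""
    o={}
    for c in ["top","scene"]:
        p,d=optics.capture(c);X=cloud(c,d)
        for n in names:
            x,y=G[n]; best=None
            for t in spotter.trace(c,n):
                m=t["region"].astype(bool)&(d>0)
                if m.sum()<20: continue
                f=topface(X,m,H[n]+(1 if c=="top" else -1),5)
                if f is None: continue
                e=np.hypot(f["c"][0]-x,f["c"][1]-y)
                if e<r and (best is None or e<best[0]): best=(e,f,np.median(p[m],0))
            if best: f=best[1]; print(c,n,"c",f["c"],"mean",f["mean"],f["long"],f["short"],"ang",f["ang"],"z",f["z"],"col",best[2])
            else: print(c,n,"not found")
E
python3 - <<'E'
from h import *
now(); look(G)
p,d=optics.capture("top");X=cloud("top",d);np.savez("box.npz",p=p,d=d)
roi=(X[...,0]>520)&(X[...,0]<700)&(X[...,1]>20)&(X[...,1]<400)
for nm,rr in [("-x end",X[...,1]<150),("+x end",X[...,1]>270)]:
    print(nm,topface(X,roi&rr,95,6))
print("floor",topface(X,(abs(X[...,0]-607)<50)&(abs(X[...,1]-213)<150),7,5))
print("rims",topface(X,roi,31,5))
lr=(X[...,0]>530)&(X[...,0]<700)&(X[...,1]>-400)&(X[...,1]<-20)
print("lid",topface(X,lr,23,5))
cv2.imwrite("pics/box.png",cv2.resize(p[110:290,140:460],None,fx=2.5,fy=2.5)[:,:,::-1])
E
```

```text
t 9.375 [ 613.7 -204.8  206.3] th -0.49 tilt [ 0.007 -0.003] F [-0.6  0.6 -0.8] M [ 0.01 -0.02 -0.  ] gap 1.002 gf 0.0 q [-0.43  0.39  1.39  0.    1.35 -0.42]
top card_box c [428.2 294.6] mean [428.4 293.9] 61 45 ang 24.0 z 80.7 col [203.5 152.   99. ]
top tin not found
top jar c [ 430.  -303.4] mean [ 428.7 -303.4] 56 49 ang 115.2 z 72.0 col [224. 170. 110.]
top clock c [436.6 183.3] mean [437.3 182.9] 57 51 ang 172.4 z 76.5 col [100.  57.  36.]
top domino_case not found
scene card_box c [432.4 288.3] mean [432.2 288.9] 62 50 ang 24.7 z 78.4 col [147. 118.  85.]
scene tin c [437.  -48.6] mean [436.7 -50.9] 59 25 ang 149.4 z 77.1 col [143.5 138.5 132. ]
scene jar c [ 431.  -309.4] mean [ 431.6 -310.6] 59 59 ang 101.7 z 70.8 col [177. 149. 119.]
scene clock c [439.1 177.9] mean [439.6 177.7] 66 53 ang 170.1 z 74.4 col [107.  70.  49.]
scene domino_case c [ 458.3 -178.9] mean [ 458.5 -179.7] 60 33 ang 9.9 z 71.0 col [163. 120.  85.]
-x end {'c': array([603.7,  74. ]), 'mean': array([603.3,  74.1], dtype=float32), 'long': 84, 'short': 9, 'ang': 179.0, 'n': 116, 'z': 93.9}
+x end {'c': array([608. , 351.2]), 'mean': array([608.7, 351. ], dtype=float32), 'long': 84, 'short': 10, 'ang': 179.9, 'n': 106, 'z': 94.6}
floor {'c': array([607.1, 213.7]), 'mean': array([606.4, 216.5], dtype=float32), 'long': 299, 'short': 100, 'ang': 90.0, 'n': 1852, 'z': 6.7}
rims {'c': array([631., 234.]), 'mean': array([625.7, 240.5], dtype=float32), 'long': 330, 'short': 137, 'ang': 89.3, 'n': 668, 'z': 30.2}
lid {'c': array([ 612. , -201.7]), 'mean': array([ 613.9, -191.7], dtype=float32), 'long': 308, 'short': 107, 'ang': 89.4, 'n': 1849, 'z': 22.9}
```

View pics/box.png

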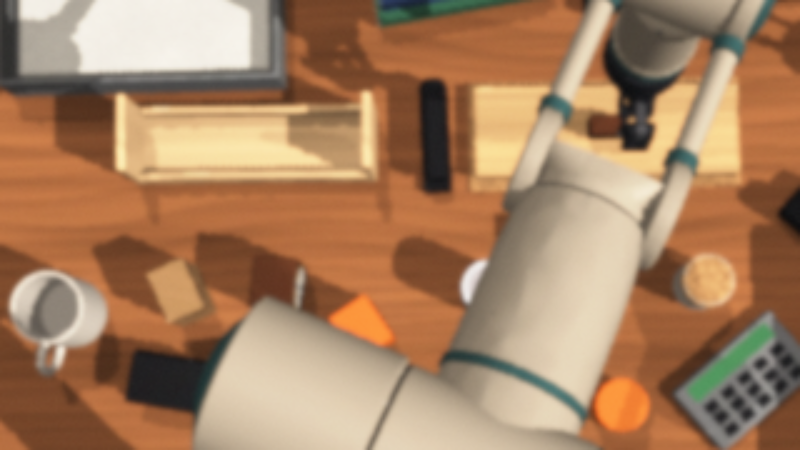

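The crop shows the lid on the mat and the box open and empty; nothing else has moved. The box centre is about (607.9, 210.4) with its x axis at about 89.3°. The card box goes first.

```bash
cat >> h.py <<'E'
C=np.array([607.9,210.4]);TH=-0.6;U=np.array([-np.sin(np.radians(TH)),np.cos(np.radians(TH))])
def slot(s): return C+s*U
E
python3 - <<'E'
from h import *
a=slot(108.); print(a)
plan([(520,45,200,12),(430.3,291.4,170,23.5),(430.3,291.4,60,23.5),(430.3,291.4,28,23.5),(430.3,291.4,150,23.5),(*a,150,TH),(*a,50,TH),(*a,36,TH)])
E
```

```text
[609.03095268 318.39407829]
(520, 45, 200, 12) row [0.9929, -0.3755, 0.0065, -0.0002, -0.0002, -0.0694] minrows 4.2
(430.3, 291.4, 170, 23.5) row [1.0387, -0.146, 0.12, 0.0, 0.0, -0.0639] minrows 4.2
(430.3, 291.4, 60, 23.5) row [0.0, 0.0, 0.44, 0.0, 0.0, 0.0] minrows 1.8
(430.3, 291.4, 28, 23.5) row [0.0, 0.0, 0.128, 0.0, 0.0, 0.0] minrows 0.5
(430.3, 291.4, 150, 23.5) row [0.0, 0.0, -0.488, 0.0, 0.0, 0.0] minrows 2.0
(np.float64(609.0309526845546), np.float64(318.39407829147535), 150, -0.6) row [-0.1861, 0.6987, 0.0, 0.0, 0.0, 0.1339] minrows 2.9
(np.float64(609.0309526845546), np.float64(318.39407829147535), 50, -0.6) row [0.0, 0.0, 0.4, 0.0, 0.0, 0.0] minrows 1.6
(np.float64(609.0309526845546), np.float64(318.39407829147535), 36, -0.6) row [0.0, 0.0, 0.056, 0.0, 0.0, 0.0] minrows 0.2
```

Emit:
arm_command:
  increments:
    - [0.19,-0.075,0,0,0,-0.014]
    - [0.39,-0.15,0,0,0,-0.028]
    - [0.6,-0.225,0.004,0,0,-0.042]
    - [0.8,-0.3,0.006,0,0,-0.056]
    - [0.9929,-0.3755,0.0065,0,0,-0.0694]

```text
time_s: 10.65
ee_pos: [519.4, 46.6, 200.5]
orientation: [0.0, 0.629, 0.778, 0.0]
ft_force: [0.6, -0.0, 0.9]
finger_gap: 1.005
gripper_force: 0.0
```

Emit:
arm_command:
  increments:
    - [0.2,-0.03,0.02,0,0,-0.013]
    - [0.4,-0.058,0.05,0,0,-0.026]
    - [0.6,-0.088,0.08,0,0,-0.039]
    - [0.8,-0.117,0.1,0,0,-0.052]
    - [1.0,-0.146,0.12,0,0,-0.0639]

```text
time_s: 11.28
ee_pos: [431.9, 283.5, 170.5]
orientation: [0.0, 0.548, 0.837, 0.0]
ft_force: [0.9, 0.3, 0.2]
finger_gap: 1.001
gripper_force: 0.0
```

Emit:
arm_command:
  increments:
    - [0.0387,0,0.05,0,0,0]
    - [0.0387,0,0.15,0,0,0]
    - [0.0387,0,0.2,0,0,0]
    - [0.0387,0,0.2,0,0,0]

```text
time_s: 11.78
ee_pos: [428.3, 289.8, 119.4]
orientation: [-0.0, 0.549, 0.836, -0.001]
ft_force: [-0.2, 0.0, 0.0]
finger_gap: 1.001
gripper_force: 0.0
```

```bash
python3 - <<'E'
from h import *
now(); plan([(430.3,291.4,60,23.5),(430.3,291.4,28,23.5)])
E
```

```text
t 11.775 [428.3 289.8 119.4] th 23.43 tilt [-0.002 -0.001] F [-0.2  0.   0. ] M [ 0.05 -0.02  0.03] gap 1.001 gf 0.0 q [ 0.46  0.28  1.8  -0.    1.06  0.05]
(430.3, 291.4, 60, 23.5) row [0.0028, 0.0106, 0.2376, -0.0007, 0.0001, -0.0004] minrows 1.0
(430.3, 291.4, 28, 23.5) row [0.0, 0.0, 0.128, 0.0, 0.0, 0.0] minrows 0.5
```

Emit:
arm_command:
  increments:
    - [0.001,0.004,0.1,0,0,0]
    - [0.001,0.004,0.22,0,0,0]
    - [0.001,0.004,0.32,0,0,0]
    - [0.001,0.004,0.365,0,0,0]
    - [0.001,0.004,0.365,0,0,0]

```text
time_s: 12.4
ee_pos: [429.7, 291.2, 29.2]
orientation: [-0.0, 0.549, 0.836, -0.0]
ft_force: [0.3, -0.4, -0.5]
finger_gap: 1.002
gripper_force: 0.0
```

Emit:
arm_command:
  increments:
    - [0,0,0,0,0,0]
    - [0,0,0,0,0,0]
    - [0,0,0,0,0,0]
    - [0,0,0,0,0,0]
    - [0,0,0,0,0,0]
  hand: 1
  newtons: 45

```text
time_s: 13.02
ee_pos: [430.5, 292.0, 30.4]
orientation: [0.001, 0.548, 0.836, 0.001]
ft_force: [1.1, -2.1, 6.7]
finger_gap: 0.721
gripper_force: 49.7
```

Emit:
arm_command:
  increments:
    - [0,0,0,0,0,0]
    - [0,0,-0.05,0,0,0]
    - [0,0,-0.1,0,0,0]
    - [0,0,-0.1,0,0,0]

```text
time_s: 13.52
ee_pos: [430.2, 291.9, 55.5]
orientation: [0.001, 0.548, 0.836, 0.001]
ft_force: [0.2, 0.0, -1.1]
finger_gap: 0.723
gripper_force: 49.3
```

```bash
python3 - <<'E'
from h import *
now(); a=slot(108.); plan([(430.3,291.4,150,23.5),(*a,150,TH),(*a,50,TH),(*a,37,TH)])
E
```

```text
t 13.525 [430.2 291.9  55.5] th 23.5 tilt [0.003 0.001] F [ 0.2  0.  -1.1] M [ 0.02  0.   -0.04] gap 0.723 gf 49.3 q [0.46 0.36 1.88 0.   0.9  0.05]
(430.3, 291.4, 150, 23.5) row [-0.0019, 0.0006, -0.3782, 0.0009, -0.0001, 0.0] minrows 1.5
(np.float64(609.0309526845546), np.float64(318.39407829147535), 150, -0.6) row [-0.1861, 0.6987, 0.0, 0.0, 0.0, 0.1339] minrows 2.9
(np.float64(609.0309526845546), np.float64(318.39407829147535), 50, -0.6) row [0.0, 0.0, 0.4, 0.0, 0.0, 0.0] minrows 1.6
(np.float64(609.0309526845546), np.float64(318.39407829147535), 37, -0.6) row [0.0, 0.0, 0.052, 0.0, 0.0, 0.0] minrows 0.2
```

Emit:
arm_command:
  increments:
    - [0,0,-0.08,0,0,0]
    - [0,0,-0.2,0,0,0]
    - [0,0,-0.32,0,0,0]
    - [0,0,-0.378,0,0,0]
    - [0,0,-0.378,0,0,0]

```text
time_s: 14.15
ee_pos: [429.7, 291.6, 149.1]
orientation: [0.0, 0.548, 0.836, 0.001]
ft_force: [-0.3, -0.3, -1.1]
finger_gap: 0.719
gripper_force: 49.4
```

Emit:
arm_command:
  increments:
    - [-0.03,0.12,0,0,0,0.03]
    - [-0.08,0.3,0,0,0,0.06]
    - [-0.13,0.5,0,0,0,0.1]
    - [-0.17,0.65,0,0,0,0.125]
    - [-0.1861,0.6987,0,0,0,0.1339]

```text
time_s: 14.78
ee_pos: [609.4, 318.1, 145.8]
orientation: [-0.001, 0.711, 0.703, -0.001]
ft_force: [0.4, 0.4, -0.6]
finger_gap: 0.717
gripper_force: 49.6
```

Emit:
arm_command:
  increments:
    - [0,0,0.05,0,0,0]
    - [0,0,0.1,0,0,0]
    - [0,0,0.1,0,0,0]

```text
time_s: 15.15
ee_pos: [605.5, 317.9, 121.7]
orientation: [-0.001, 0.711, 0.704, -0.002]
ft_force: [-0.1, -0.4, -0.7]
finger_gap: 0.722
gripper_force: 49.6
```

```bash
python3 - <<'E'
from h import *
now(); a=slot(108.); plan([(*a,80,TH),(*a,50,TH),(*a,39,TH)])
p,d=optics.capture("top");X=cloud("top",d)
f=(abs(X[...,0]-607)<60)
m=f&(abs(X[...,1]-320)<45)&(X[...,2]>145)
cv2.imwrite("pics/hold.png",cv2.resize(p[110:220,150:330],None,fx=4,fy=4)[:,:,::-1])
E
```

```text
t 15.15 [605.5 317.9 121.7] th -0.55 tilt [-0.005 -0.002] F [-0.1 -0.4 -0.7] M [ 0.02 -0.03 -0.03] gap 0.722 gf 49.6 q [0.38 0.51 1.41 0.   1.23 0.39]
(np.float64(609.0309526845546), np.float64(318.39407829147535), 80, -0.6) row [0.0025, 0.0151, 0.1666, -0.0015, 0.0005, 0.0003] minrows 0.7
(np.float64(609.0309526845546), np.float64(318.39407829147535), 50, -0.6) row [0.0, 0.0, 0.12, 0.0, 0.0, 0.0] minrows 0.5
(np.float64(609.0309526845546), np.float64(318.39407829147535), 39, -0.6) row [0.0, 0.0, 0.044, 0.0, 0.0, 0.0] minrows 0.2
```

View pics/hold.png

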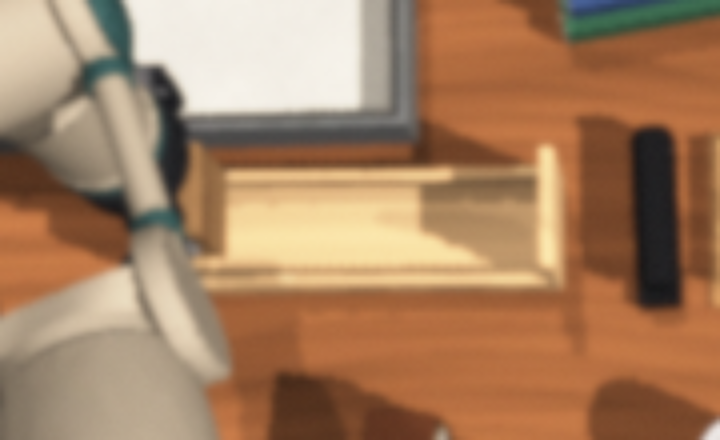

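```bash
python3 - <<'E'
from h import *
z=np.load("box.npz");X=cloud("top",z["d"])
for y in (250,320,360):
    m=(abs(X[...,1]-y)<4)&(X[...,0]>630)&(X[...,0]<720); P=X[m]; P=P[np.argsort(P[:,0])]; print(y,np.round(P[::2][:,[0,2]]).astype(int).tolist())
now()
E
```

```text
250 [[631, 10], [632, 7], [634, 7], [637, 10], [639, 3], [641, 33], [641, 7], [641, 30], [642, 25], [643, 9], [644, 32], [647, 30], [658, -3], [661, -4], [663, 3], [667, 0], [671, -8], [672, 2], [674, -5], [674, 18], [674, 53], [675, 40], [675, 62], [675, 14], [675, 49], [676, 48], [678, 60], [679, 58], [694, 13], [694, 22], [695, 6], [696, 15], [699, 27], [701, 32], [702, 27], [704, 30], [710, 21], [711, 27], [714, 28], [715, 24], [717, 27], [718, 33]]
320 [[630, 8], [633, 7], [634, 4], [636, 8], [638, 12], [641, 27], [642, 20], [643, 4], [644, 28], [645, 34], [647, 27], [650, 26], [659, 2], [660, -2], [662, 2], [664, 4], [665, 0], [668, 2], [670, 6], [672, 8], [673, 41], [674, 49], [675, 47], [675, 11], [676, 55], [676, 54], [677, 63], [677, 3], [694, 8], [695, 4], [695, 15], [696, 11], [696, -1], [698, 27], [698, 37], [704, 27], [705, 24], [707, 27], [710, 27], [711, 23], [713, 27], [716, 28], [717, 25], [719, 28]]
360 [[645, 91], [662, 4], [666, 3], [669, 3], [672, 2], [673, -1], [674, 43], [674, 5], [675, 39], [675, 27], [675, 62], [675, 61], [675, 13], [676, 12], [676, 45], [680, 56], [694, 23], [695, 21], [695, 29], [696, 3], [697, 1], [698, 31], [699, 26], [701, 31], [705, 27], [708, 27], [711, 27], [712, 24], [714, 27], [717, 28], [720, 28]]
t 15.2 [606.4 318.2 122.7] th -0.56 tilt [-0.002 -0.001] F [-1.2 -0.4 -2.3] M [-0.03  0.02 -0.03] gap 0.72 gf 49.6 q [0.38 0.51 1.41 0.   1.23 0.39]
```

Emit:
arm_command:
  increments:
    - [0,0,0.06,0,0,0]
    - [0,0,0.12,0,0,0]
    - [0,0,0.17,0,0,0]
    - [0,0,0.17,0,0,0]
    - [0,0,0.17,0,0,0]

```text
time_s: 15.82
ee_pos: [608.5, 318.5, 81.2]
orientation: [0.0, 0.711, 0.703, 0.0]
ft_force: [0.0, 0.0, -0.7]
finger_gap: 0.723
gripper_force: 49.6
```

Emit:
arm_command:
  increments:
    - [0,0,0.04,0,0,0]
    - [0,0,0.08,0,0,0]
    - [0,0,0.12,0,0,0]
    - [0,0,0.12,0,0,0]
    - [0,0,0.12,0,0,0]

```text
time_s: 16.45
ee_pos: [608.3, 318.5, 51.1]
orientation: [0.0, 0.711, 0.703, 0.0]
ft_force: [-0.5, 0.1, -1.0]
finger_gap: 0.722
gripper_force: 49.6
```

Emit:
arm_command:
  increments:
    - [0,0,0.02,0,0,0]
    - [0,0,0.04,0,0,0]
    - [0,0,0.053,0,0,0]
    - [0,0,0.053,0,0,0]

```text
time_s: 16.95
ee_pos: [607.8, 318.3, 37.4]
orientation: [-0.0, 0.711, 0.703, -0.0]
ft_force: [0.1, 0.2, -1.8]
finger_gap: 0.718
gripper_force: 49.6
```

Emit:
arm_command:
  increments:
    - [0.004,0,0,0,0,0]
    - [0.008,0,0,0,0,0]
    - [0.008,0,0,0,0,0]
    - [0.008,0,0,0,0,0]

```text
time_s: 17.45
ee_pos: [608.2, 320.5, 38.0]
orientation: [0.0, 0.711, 0.703, 0.0]
ft_force: [0.0, -0.3, -1.7]
finger_gap: 0.723
gripper_force: 49.6
```

Emit:
arm_command:
  increments:
    - [0.004,0,0,0,0,0]
    - [0.004,0,0,0,0,0]
    - [0.004,0,0,0,0,0]

```text
time_s: 17.82
ee_pos: [608.2, 321.4, 37.9]
orientation: [-0.0, 0.711, 0.703, 0.0]
ft_force: [-0.2, -1.2, -1.8]
finger_gap: 0.724
gripper_force: 49.6
```

Now nudge until contact.

Emit:
arm_command:
  increments:
    - [0.004,0,0,0,0,0]
    - [0.004,0,0,0,0,0]
    - [0.004,0,0,0,0,0]

```text
time_s: 18.2
ee_pos: [608.2, 321.9, 37.9]
orientation: [0.0, 0.711, 0.703, -0.0]
ft_force: [0.8, -3.0, 0.2]
finger_gap: 0.722
gripper_force: 49.7
```

Emit:
arm_command:
  increments:
    - [0.004,0,0,0,0,0]
    - [0.004,0,0,0,0,0]
    - [0.004,0,0,0,0,0]

```text
time_s: 18.58
ee_pos: [608.1, 321.8, 37.9]
orientation: [0.001, 0.711, 0.703, -0.001]
ft_force: [0.3, -7.1, -0.3]
finger_gap: 0.721
gripper_force: 49.8
```

Emit:
arm_command:
  increments:
    - [0.004,0,0,0,0,0]
    - [0.004,0,0,0,0,0]
    - [0.004,0,0,0,0,0]

```text
time_s: 18.95
ee_pos: [608.1, 321.8, 37.9]
orientation: [0.001, 0.711, 0.703, -0.002]
ft_force: [-1.4, -9.1, 0.7]
finger_gap: 0.721
gripper_force: 49.9
```

Emit:
arm_command:
  increments:
    - [-0.009,0,0,0,0,0]
    - [-0.009,0,0.006,0,0,0]
    - [-0.009,0,0.007,0,0,0]

```text
time_s: 19.32
ee_pos: [608.4, 321.9, 36.4]
orientation: [0.0, 0.711, 0.703, -0.0]
ft_force: [-1.3, -4.8, 3.4]
finger_gap: 0.722
gripper_force: 49.8
```

Emit:
arm_command:
  increments:
    - [0,0,0,0,0,0]
    - [0,0,0,0,0,0]
    - [0,0,0,0,0,0]
    - [0,0,0,0,0,0]
  hand: 0.08

```text
time_s: 19.82
ee_pos: [608.2, 322.5, 36.1]
orientation: [-0.0, 0.711, 0.703, 0.0]
ft_force: [-0.2, 0.1, 0.1]
finger_gap: 0.919
gripper_force: 0.0
```

Emit:
arm_command:
  increments:
    - [0,0,-0.04,0,0,0]
    - [0,0,-0.14,0,0,0]
    - [0,0,-0.3,0,0,0]
    - [0,0,-0.45,0,0,0]
    - [0,0,-0.5,0,0,0]

```text
time_s: 20.45
ee_pos: [609.6, 322.8, 164.8]
orientation: [0.001, 0.711, 0.703, 0.003]
ft_force: [0.8, 0.2, 0.0]
finger_gap: 0.918
gripper_force: 0.0
```

```bash
python3 - <<'E'
from h import *
now(); look(["clock","tin","domino_case","jar"],120)
G["card_box"]=(609,321); H["card_box"]=86; look(["card_box"])
E
```

```text
t 20.45 [609.6 322.8 164.8] th -0.6 tilt [0.006 0.002] F [0.8 0.2 0. ] M [0.02 0.06 0.05] gap 0.918 gf 0.0 q [0.39 0.48 1.35 0.   1.31 0.4 ]
top clock c [435. 183.] mean [434.7 183. ] 59 49 ang 171.9 z 76.7 col [98. 54. 34.]
top tin not found
top domino_case c [ 454.3 -165.8] mean [ 453.3 -165.3] 55 40 ang 178.3 z 72.7 col [197. 139.  88.]
top jar c [ 427.3 -304.5] mean [ 427.4 -305.1] 57 56 ang 175.8 z 72.0 col [229. 175. 114.]
scene clock c [438.5 178.7] mean [439.1 178. ] 63 53 ang 174.3 z 74.5 col [107.  69.  48.]
scene tin not found
scene domino_case c [ 457.3 -172. ] mean [ 459.2 -172. ] 63 40 ang 1.6 z 71.1 col [164. 119.  85.]
scene jar c [ 430.6 -310.2] mean [ 431.9 -310.4] 62 55 ang 154.3 z 71.3 col [183. 155. 122.]
top card_box c [608.4 323.7] mean [609.1 323.1] 61 44 ang 1.4 z 86.8 col [182. 135.  90.]
scene card_box c [610.7 320.3] mean [610.9 319.1] 64 49 ang 177.2 z 84.5 col [158. 128.  93.]
```

```bash
python3 - <<'E'
from h import *
a=slot(60.5)
c=(436.8,180.9); plan([(*c,150,-8),(*c,60,-8),(*c,28,-8)]); print(a)
plan([(*a,145,TH)],start=(*c,145,-8))
p,d=optics.capture("scene"); cv2.imwrite("pics/s2.png",cv2.resize(p[140:380,160:480],None,fx=2.2,fy=2.2)[:,:,::-1])
E
```

```text
(436.8, 180.9, 150, -8) row [-0.5722, -0.6793, 0.0437, -0.0001, 0.0, 0.0411] minrows 3.6
(436.8, 180.9, 60, -8) row [0.0, 0.0, 0.36, 0.0, 0.0, 0.0] minrows 1.4
(436.8, 180.9, 28, -8) row [0.0, 0.0, 0.128, 0.0, 0.0, 0.0] minrows 0.5
[608.53354294 270.89668275]
(np.float64(608.5335429390328), np.float64(270.89668274661346), 145, -0.6) row [0.4521, 0.6301, 0.0, 0.0, 0.0, -0.0411] minrows 3.1
```

View pics/s2.png

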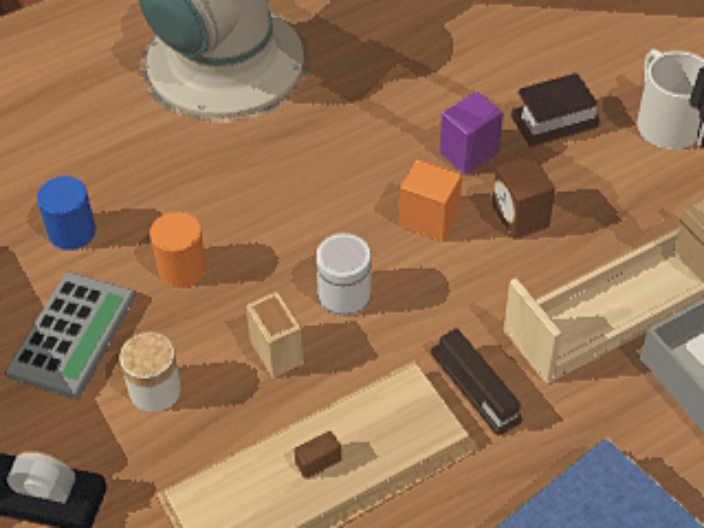

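The tin is still in place at crop pixel (344,275), so the network just missed it. Now the clock.

Emit:
arm_command:
  increments:
    - [-0.114,-0.136,0.01,0,0,0.0082]
    - [-0.229,-0.272,0.02,0,0,0.0164]
    - [-0.343,-0.408,0.03,0,0,0.0247]
    - [-0.458,-0.543,0.04,0,0,0.033]
    - [-0.5722,-0.6793,0.0437,0,0,0.0411]
  hand: 0

```text
time_s: 21.82
ee_pos: [435.7, 180.1, 150.3]
orientation: [0.0, 0.755, 0.656, 0.0]
ft_force: [1.1, -0.1, -0.3]
finger_gap: 1.004
gripper_force: 0.0
```

Emit:
arm_command:
  increments:
    - [0,0,0.1,0,0,0]
    - [0,0,0.22,0,0,0]
    - [0,0,0.24,0,0,0]
    - [0,0,0.24,0,0,0]
    - [0,0,0.24,0,0,0]

```text
time_s: 22.45
ee_pos: [437.9, 181.3, 91.2]
orientation: [0.0, 0.755, 0.656, 0.001]
ft_force: [-0.2, 0.0, 0.2]
finger_gap: 0.999
gripper_force: 0.0
```

```bash
python3 - <<'E'
from h import *
now();c=(436.8,180.9); plan([(*c,28,-8)])
E
```

```text
t 22.45 [437.9 181.3  91.2] th -7.99 tilt [0.002 0.001] F [-0.2  0.   0.2] M [ 0.02 -0.01  0.03] gap 0.999 gf 0.0 q [0.25 0.25 1.93 0.   0.96 0.38]
(436.8, 180.9, 28, -8) row [-0.0022, -0.0046, 0.2527, 0.0006, -0.0003, 0.0001] minrows 1.0
```

Emit:
arm_command:
  increments:
    - [-0.002,-0.003,0.08,0,0,0]
    - [-0.002,-0.003,0.17,0,0,0]
    - [-0.002,-0.003,0.23,0,0,0]
    - [-0.002,-0.003,0.252,0,0,0]
    - [-0.002,-0.003,0.252,0,0,0]

```text
time_s: 23.08
ee_pos: [436.5, 180.7, 27.5]
orientation: [0.0, 0.755, 0.656, 0.0]
ft_force: [-0.3, -0.2, 0.6]
finger_gap: 0.999
gripper_force: 0.0
```

Emit:
arm_command:
  increments:
    - [0,0,0,0,0,0]
    - [0,0,0,0,0,0]
    - [0,0,0,0,0,0]
    - [0,0,0,0,0,0]
    - [0,0,0,0,0,0]
  hand: 1

```text
time_s: 23.7
ee_pos: [436.6, 180.8, 28.0]
orientation: [0.0, 0.755, 0.656, 0.001]
ft_force: [-0.5, -0.2, 5.7]
finger_gap: 0.699
gripper_force: 49.8
```

Emit:
arm_command:
  increments:
    - [0,0,-0.03,0,0,0]
    - [0,0,-0.12,0,0,0]
    - [0,0,-0.27,0,0,0]
    - [0,0,-0.42,0,0,0]
    - [0,0,-0.47,0,0,0]

```text
time_s: 24.32
ee_pos: [437.0, 180.8, 146.6]
orientation: [0.001, 0.755, 0.656, 0.002]
ft_force: [-0.2, -0.1, -4.1]
finger_gap: 0.695
gripper_force: 50.0
```

```bash
python3 - <<'E'
from h import *
now();a=slot(60.5); plan([(*a,145,TH),(*a,80,TH),(*a,55,TH),(*a,37.5,TH)])
E
```

```text
t 24.325 [437.  180.8 146.6] th -8.0 tilt [0.004 0.001] F [-0.2 -0.1 -4.1] M [0.02 0.02 0.01] gap 0.695 gf 50.0 q [0.24 0.19 1.85 0.   1.1  0.38]
(np.float64(608.5335429390328), np.float64(270.89668274661346), 145, -0.6) row [0.4524, 0.6291, 0.0092, 0.0012, -0.0004, -0.0411] minrows 3.1
(np.float64(608.5335429390328), np.float64(270.89668274661346), 80, -0.6) row [0.0, 0.0, 0.26, 0.0, 0.0, 0.0] minrows 1.0
(np.float64(608.5335429390328), np.float64(270.89668274661346), 55, -0.6) row [0.0, 0.0, 0.1, 0.0, 0.0, 0.0] minrows 0.4
(np.float64(608.5335429390328), np.float64(270.89668274661346), 37.5, -0.6) row [0.0, 0.0, 0.07, 0.0, 0.0, 0.0] minrows 0.3
```

Emit:
arm_command:
  increments:
    - [0.06,0.1,0.002,0,0,-0.006]
    - [0.17,0.24,0.002,0,0,-0.016]
    - [0.29,0.4,0.004,0,0,-0.027]
    - [0.4,0.55,0.004,0,0,-0.036]
    - [0.4524,0.6295,0.004,0,0,-0.0411]

```text
time_s: 24.95
ee_pos: [609.0, 271.5, 141.3]
orientation: [-0.001, 0.71, 0.704, -0.001]
ft_force: [-1.0, 0.4, -3.3]
finger_gap: 0.698
gripper_force: 49.9
```

Emit:
arm_command:
  increments:
    - [0,0,0,0,0,0]
    - [0,0,0.05,0,0,0]
    - [0,0,0.12,0,0,0]
    - [0,0,0.12,0,0,0]
    - [0,0,0.12,0,0,0]

```text
time_s: 25.58
ee_pos: [607.3, 270.4, 113.6]
orientation: [-0.0, 0.711, 0.703, -0.0]
ft_force: [1.4, -0.0, -2.8]
finger_gap: 0.694
gripper_force: 50.0
```

```bash
python3 - <<'E'
from h import *
now();a=slot(60.5); plan([(*a,80,TH),(*a,55,TH),(*a,35.5,TH)])
E
```

```text
t 25.575 [607.3 270.4 113.6] th -0.61 tilt [-0.  0.] F [ 1.4 -0.  -2.8] M [ 0.02 -0.02 -0.  ] gap 0.694 gf 50.0 q [0.31 0.49 1.47 0.   1.18 0.32]
(np.float64(608.5335429390328), np.float64(270.89668274661346), 80, -0.6) row [0.0019, 0.0048, 0.1346, -0.0001, -0.0, -0.0001] minrows 0.5
(np.float64(608.5335429390328), np.float64(270.89668274661346), 55, -0.6) row [0.0, 0.0, 0.1, 0.0, 0.0, 0.0] minrows 0.4
(np.float64(608.5335429390328), np.float64(270.89668274661346), 35.5, -0.6) row [0.0, 0.0, 0.078, 0.0, 0.0, 0.0] minrows 0.3
```

Emit:
arm_command:
  increments:
    - [0.001,0.002,0.05,0,0,0]
    - [0.001,0.002,0.1,0,0,0]
    - [0.001,0.002,0.15,0,0,0]
    - [0.001,0.002,0.2,0,0,0]
    - [0.001,0.002,0.235,0,0,0]

```text
time_s: 26.2
ee_pos: [607.7, 270.8, 53.6]
orientation: [-0.0, 0.711, 0.703, -0.001]
ft_force: [-0.2, -0.0, -2.8]
finger_gap: 0.701
gripper_force: 50.0
```

Emit:
arm_command:
  increments:
    - [0,0,0.035,0,0,0]
    - [0,0,0.077,0,0,0]
    - [0,0,0.077,0,0,0]
    - [0,0,0.077,0,0,0]

```text
time_s: 26.7
ee_pos: [608.2, 270.9, 35.8]
orientation: [0.0, 0.711, 0.703, 0.0]
ft_force: [-0.8, -0.5, -3.8]
finger_gap: 0.695
gripper_force: 50.1
```

Emit:
arm_command:
  increments:
    - [0.006,0,0,0,0,0]
    - [0.01,0,0,0,0,0]
    - [0.01,0,0,0,0,0]
    - [0.01,0,0,0,0,0]

```text
time_s: 27.2
ee_pos: [608.1, 273.4, 35.7]
orientation: [0.0, 0.711, 0.703, 0.0]
ft_force: [0.3, 0.9, -4.3]
finger_gap: 0.698
gripper_force: 50.1
```

Emit:
arm_command:
  increments:
    - [0.004,0,0,0,0,0]
    - [0.004,0,0,0,0,0]
    - [0.004,0,0,0,0,0]

```text
time_s: 27.58
ee_pos: [608.2, 274.4, 35.7]
orientation: [0.0, 0.711, 0.703, 0.0]
ft_force: [-0.9, -0.3, -4.1]
finger_gap: 0.706
gripper_force: 50.1
```

Emit:
arm_command:
  increments:
    - [0.004,0,0,0,0,0]
    - [0.004,0,0,0,0,0]
    - [0.004,0,0,0,0,0]

```text
time_s: 27.95
ee_pos: [608.2, 275.3, 35.7]
orientation: [0.0, 0.711, 0.703, -0.0]
ft_force: [0.1, -0.9, -2.7]
finger_gap: 0.698
gripper_force: 50.0
```

Emit:
arm_command:
  increments:
    - [0.004,0,0,0,0,0]
    - [0.004,0,0,0,0,0]
    - [0.004,0,0,0,0,0]

```text
time_s: 28.32
ee_pos: [608.2, 275.3, 35.7]
orientation: [0.0, 0.711, 0.703, -0.001]
ft_force: [-0.1, -5.1, -3.3]
finger_gap: 0.696
gripper_force: 50.0
```

Emit:
arm_command:
  increments:
    - [0.004,0,0,0,0,0]
    - [0.004,0,0,0,0,0]
    - [0.004,0,0,0,0,0]

```text
time_s: 28.7
ee_pos: [608.1, 275.2, 35.7]
orientation: [0.001, 0.711, 0.703, -0.001]
ft_force: [0.3, -7.2, -1.2]
finger_gap: 0.698
gripper_force: 50.2
```

Emit:
arm_command:
  increments:
    - [-0.007,0,0,0,0,0]
    - [-0.007,0,0.006,0,0,0]
    - [-0.007,0,0.008,0,0,0]

```text
time_s: 29.08
ee_pos: [608.4, 275.3, 34.1]
orientation: [0.0, 0.711, 0.703, -0.0]
ft_force: [-1.0, -5.8, 1.6]
finger_gap: 0.697
gripper_force: 50.5
```

Emit:
arm_command:
  increments:
    - [0,0,0,0,0,0]
    - [0,0,0,0,0,0]
    - [0,0,0,0,0,0]
    - [0,0,0,0,0,0]
  hand: 0.08

```text
time_s: 29.58
ee_pos: [608.2, 276.0, 33.8]
orientation: [-0.0, 0.711, 0.703, 0.0]
ft_force: [-0.3, -0.8, -0.1]
finger_gap: 0.916
gripper_force: 0.0
```

Emit:
arm_command:
  increments:
    - [0,0,-0.04,0,0,0]
    - [0,0,-0.14,0,0,0]
    - [0,0,-0.3,0,0,0]
    - [0,0,-0.45,0,0,0]
    - [0,0,-0.5,0,0,0]

```text
time_s: 30.2
ee_pos: [609.7, 276.2, 162.2]
orientation: [0.001, 0.711, 0.703, 0.003]
ft_force: [0.4, 0.4, 0.0]
finger_gap: 0.926
gripper_force: 0.0
```

```bash
python3 - <<'E'
from h import *
now(); look(["tin","domino_case","jar"],120)
G["clock"]=(609,275); H["clock"]=82; look(["clock"])
a=slot(4); c=(425.8,-61.8); print(a)
plan([(510,90,155,-5),(*c,150,-10),(*c,90,-10)]); plan([(*a,150,TH)],start=(*c,150,-10))
E
```

```text
t 30.2 [609.7 276.2 162.2] th -0.6 tilt [0.006 0.002] F [0.4 0.4 0. ] M [-0.03 -0.04  0.  ] gap 0.926 gf 0.0 q [0.32 0.45 1.4  0.   1.28 0.33]
top tin c [400.3 -26.7] mean [400.4 -27. ] 59 56 ang 178.5 z 78.2 col [228. 219. 217.]
top domino_case c [ 452.7 -165.7] mean [ 452.3 -164.2] 52 39 ang 178.2 z 72.3 col [196. 134.  85.]
top jar c [ 427.4 -305.3] mean [ 427.5 -305.6] 56 56 ang 134.1 z 72.2 col [230. 176. 115.]
scene tin c [405.  -31.6] mean [405.3 -32.7] 61 59 ang 171.3 z 76.9 col [182. 176. 170.]
scene domino_case c [ 457.7 -170.8] mean [ 458.7 -171.3] 60 41 ang 178.4 z 71.0 col [164. 119.  85.]
scene jar c [ 431.1 -311. ] mean [ 431.6 -311.1] 63 57 ang 173.3 z 71.1 col [184. 155. 122.]
top clock c [607.1 275.8] mean [608.9 273. ] 59 47 ang 179.7 z 82.6 col [97. 55. 35.]
scene clock c [610.6 272.9] mean [611.7 272.1] 63 52 ang 0.8 z 80.5 col [108.  73.  52.]
[607.94188714 214.39978068]
(510, 90, 155, -5) row [-0.7461, -0.3842, 0.0127, -0.0003, 0.0001, 0.0244] minrows 3.4
(425.8, -61.8, 150, -10) row [-0.6342, -0.2826, 0.02, 0.0, 0.0, 0.0278] minrows 2.8
(425.8, -61.8, 90, -10) row [0.0, 0.0, 0.24, 0.0, 0.0, 0.0] minrows 1.0
(np.float64(607.941887136465), np.float64(214.39978067746205), 150, -0.6) row [1.2145, 0.5257, 0.0, 0.0, 0.0, -0.0522] minrows 5.3
```

The tin was knocked aside; it now stands at about (402.8, -29.6).

```bash
python3 - <<'E'
from h import *
a=slot(4); c=(402.8,-29.6)
plan([(500,115,158,TH),(*c,150,TH),(*c,90,TH)]); plan([(505,90,150,TH),(*a,150,TH)],start=(*c,150,TH))
E
```

```text
(500, 115, 158, -0.6) row [-0.6465, -0.4252, 0.0008, -0.0003, 0.0001, -0.0] minrows 3.1
(402.8, -29.6, 150, -0.6) row [-0.5824, -0.3827, 0.032, 0.0, 0.0, 0.0] minrows 2.8
(402.8, -29.6, 90, -0.6) row [0.0, 0.0, 0.24, 0.0, 0.0, 0.0] minrows 1.0
(505, 90, 150, -0.6) row [0.4827, 0.4038, 0.0, 0.0, 0.0, 0.0] minrows 2.5
(np.float64(607.941887136465), np.float64(214.39978067746205), 150, -0.6) row [0.5019, 0.4065, 0.0, 0.0, 0.0, 0.0] minrows 2.6
```

Emit:
arm_command:
  increments:
    - [-0.12,-0.08,0,0,0,0]
    - [-0.26,-0.17,0,0,0,0]
    - [-0.4,-0.26,0,0,0,0]
    - [-0.53,-0.35,0,0,0,0]
    - [-0.6465,-0.4252,0.0008,0,0,0]
  hand: 0

```text
time_s: 31.42
ee_pos: [499.2, 114.1, 158.5]
orientation: [0.0, 0.711, 0.703, 0.0]
ft_force: [0.3, -0.1, 0.0]
finger_gap: 0.997
gripper_force: 0.0
```

Emit:
arm_command:
  increments:
    - [-0.12,-0.08,0.006,0,0,0]
    - [-0.24,-0.16,0.013,0,0,0]
    - [-0.37,-0.245,0.02,0,0,0]
    - [-0.5,-0.33,0.027,0,0,0]
    - [-0.5824,-0.3827,0.032,0,0,0]

```text
time_s: 32.05
ee_pos: [401.9, -30.5, 150.5]
orientation: [0.0, 0.711, 0.703, -0.0]
ft_force: [0.0, -0.5, 0.7]
finger_gap: 0.998
gripper_force: 0.0
```

Emit:
arm_command:
  increments:
    - [0,0,0.1,0,0,0]
    - [0,0,0.22,0,0,0]
    - [0,0,0.24,0,0,0]
    - [0,0,0.24,0,0,0]
    - [0,0,0.24,0,0,0]

```text
time_s: 32.67
ee_pos: [404.0, -29.6, 91.4]
orientation: [0.001, 0.711, 0.703, 0.001]
ft_force: [0.3, 0.4, 0.2]
finger_gap: 0.999
gripper_force: 0.0
```

```bash
python3 - <<'E'
from h import *
now();c=(402.8,-29.6); plan([(*c,28,TH)])
E
```

```text
t 32.675 [404.  -29.6  91.4] th -0.58 tilt [ 0.002 -0.   ] F [0.3 0.4 0.2] M [ 0.01 -0.04 -0.03] gap 0.999 gf 0.0 q [-0.25  0.16  2.06  0.    0.92 -0.24]
(402.8, -29.6, 28, -0.6) row [-0.0, -0.0053, 0.2536, 0.0007, 0.0001, 0.0001] minrows 1.0
```

Emit:
arm_command:
  increments:
    - [0,-0.002,0.08,0,0,0]
    - [0,-0.002,0.17,0,0,0]
    - [0,-0.002,0.23,0,0,0]
    - [0,-0.002,0.252,0,0,0]
    - [0,-0.002,0.252,0,0,0]

```text
time_s: 33.3
ee_pos: [402.9, -29.5, 27.8]
orientation: [0.0, 0.711, 0.703, 0.0]
ft_force: [-0.0, -0.7, -0.7]
finger_gap: 1.002
gripper_force: 0.0
```

Emit:
arm_command:
  increments:
    - [0,0,0,0,0,0]
    - [0,0,0,0,0,0]
    - [0,0,0,0,0,0]
    - [0,0,0,0,0,0]
    - [0,0,0,0,0,0]
  hand: 1

```text
time_s: 33.92
ee_pos: [402.8, -29.5, 28.3]
orientation: [0.0, 0.711, 0.703, 0.0]
ft_force: [-0.1, 0.1, 5.2]
finger_gap: 0.717
gripper_force: 48.1
```

Emit:
arm_command:
  increments:
    - [0,0,-0.03,0,0,0]
    - [0,0,-0.12,0,0,0]
    - [0,0,-0.27,0,0,0]
    - [0,0,-0.42,0,0,0]
    - [0,0,-0.48,0,0,0]

```text
time_s: 34.55
ee_pos: [403.5, -29.7, 149.9]
orientation: [0.002, 0.711, 0.703, 0.001]
ft_force: [0.2, -0.6, -2.4]
finger_gap: 0.715
gripper_force: 49.9
```

```bash
python3 - <<'E'
from h import *
now();a=slot(4); plan([(505,90,147,TH),(*a,147,TH),(*a,115,TH)])
E
```

```text
t 34.55 [403.5 -29.7 149.9] th -0.6 tilt [ 0.004 -0.001] F [ 0.2 -0.6 -2.4] M [0.01 0.03 0.  ] gap 0.715 gf 49.9 q [-0.25  0.08  1.97  0.    1.08 -0.24]
(505, 90, 147, -0.6) row [0.4829, 0.401, 0.0129, 0.0013, 0.0003, -0.0] minrows 2.5
(np.float64(607.941887136465), np.float64(214.39978067746205), 147, -0.6) row [0.5019, 0.4065, 0.0, 0.0, 0.0, 0.0] minrows 2.6
(np.float64(607.941887136465), np.float64(214.39978067746205), 115, -0.6) row [0.0, 0.0, 0.128, 0.0, 0.0, 0.0] minrows 0.5
```

Base is at TCP − 28.3, so the floor is at TCP 34.3.

Emit:
arm_command:
  increments:
    - [0.06,0.05,0,0,0,0]
    - [0.17,0.14,0.003,0,0,0]
    - [0.28,0.23,0.006,0,0,0]
    - [0.38,0.32,0.008,0,0,0]
    - [0.4829,0.401,0.01,0,0,0]

```text
time_s: 35.17
ee_pos: [504.4, 91.1, 145.1]
orientation: [-0.0, 0.711, 0.703, -0.0]
ft_force: [-0.8, 0.1, -2.0]
finger_gap: 0.716
gripper_force: 49.9
```

Emit:
arm_command:
  increments:
    - [0.12,0.1,0,0,0,0]
    - [0.24,0.2,0,0,0,0]
    - [0.36,0.29,0,0,0,0]
    - [0.46,0.37,0,0,0,0]
    - [0.5019,0.4065,0,0,0,0]

```text
time_s: 35.8
ee_pos: [607.4, 215.8, 144.6]
orientation: [-0.0, 0.71, 0.704, -0.0]
ft_force: [-0.3, -0.2, -3.1]
finger_gap: 0.717
gripper_force: 49.9
```

Emit:
arm_command:
  increments:
    - [0,0,0,0,0,0]
    - [0,0,0.05,0,0,0]
    - [0,0,0.12,0,0,0]
    - [0,0,0.12,0,0,0]
    - [0,0,0.12,0,0,0]

```text
time_s: 36.42
ee_pos: [606.8, 214.3, 114.8]
orientation: [-0.0, 0.711, 0.703, -0.0]
ft_force: [-0.2, 0.2, -2.2]
finger_gap: 0.714
gripper_force: 50.0
```

```bash
python3 - <<'E'
from h import *
now();a=slot(4); plan([(*a,55,TH),(*a,36,TH)])
E
```

```text
t 36.425 [606.8 214.3 114.8] th -0.63 tilt [-0. -0.] F [-0.2  0.2 -2.2] M [ 0.   -0.    0.01] gap 0.714 gf 50.0 q [0.23 0.46 1.52 0.   1.16 0.24]
(np.float64(607.941887136465), np.float64(214.39978067746205), 55, -0.6) row [0.0006, 0.0046, 0.2391, -0.0001, 0.0, -0.0001] minrows 1.0
(np.float64(607.941887136465), np.float64(214.39978067746205), 36, -0.6) row [0.0, 0.0, 0.076, 0.0, 0.0, 0.0] minrows 0.3
```

Emit:
arm_command:
  increments:
    - [0,0.003,0.05,0,0,0]
    - [0,0.003,0.1,0,0,0]
    - [0,0.003,0.15,0,0,0]
    - [0,0.003,0.2,0,0,0]
    - [0,0.003,0.24,0,0,0]

```text
time_s: 37.05
ee_pos: [607.4, 214.6, 53.8]
orientation: [-0.0, 0.711, 0.703, -0.0]
ft_force: [-0.7, 0.2, -2.7]
finger_gap: 0.716
gripper_force: 50.0
```

Emit:
arm_command:
  increments:
    - [0,0,0.035,0,0,0]
    - [0,0,0.075,0,0,0]
    - [0,0,0.075,0,0,0]
    - [0,0,0.075,0,0,0]

```text
time_s: 37.55
ee_pos: [607.9, 214.7, 36.5]
orientation: [0.0, 0.711, 0.703, 0.0]
ft_force: [0.6, 0.4, -2.5]
finger_gap: 0.718
gripper_force: 50.0
```

Emit:
arm_command:
  increments:
    - [0.006,0,0,0,0,0]
    - [0.012,0,0,0,0,0]
    - [0.012,0,0,0,0,0]
    - [0.012,0,0,0,0,0]

```text
time_s: 38.05
ee_pos: [607.7, 217.6, 36.3]
orientation: [0.0, 0.711, 0.703, 0.0]
ft_force: [0.1, 0.8, -2.6]
finger_gap: 0.717
gripper_force: 50.0
```

Emit:
arm_command:
  increments:
    - [0.004,0,0,0,0,0]
    - [0.004,0,0,0,0,0]
    - [0.004,0,0,0,0,0]

```text
time_s: 38.42
ee_pos: [607.7, 218.6, 36.2]
orientation: [-0.0, 0.711, 0.703, 0.0]
ft_force: [-0.9, -0.4, -3.3]
finger_gap: 0.714
gripper_force: 50.0
```

Emit:
arm_command:
  increments:
    - [0.004,0,0,0,0,0]
    - [0.004,0,0,0,0,0]
    - [0.004,0,0,0,0,0]

```text
time_s: 38.8
ee_pos: [607.7, 219.6, 36.2]
orientation: [-0.0, 0.711, 0.703, 0.0]
ft_force: [0.7, -0.3, -2.6]
finger_gap: 0.719
gripper_force: 50.0
```

Emit:
arm_command:
  increments:
    - [0.004,0,0,0,0,0]
    - [0.004,0,0,0,0,0]
    - [0.004,0,0,0,0,0]

```text
time_s: 39.17
ee_pos: [607.7, 220.2, 36.3]
orientation: [0.0, 0.711, 0.703, -0.0]
ft_force: [0.5, -2.7, -1.9]
finger_gap: 0.716
gripper_force: 49.9
```

Emit:
arm_command:
  increments:
    - [-0.002,0,0.004,0,0,0]
    - [-0.002,0,0.009,0,0,0]
    - [-0.002,0,0.009,0,0,0]

```text
time_s: 39.55
ee_pos: [607.9, 220.2, 34.4]
orientation: [0.0, 0.711, 0.703, 0.0]
ft_force: [0.4, -1.0, 1.2]
finger_gap: 0.712
gripper_force: 50.4
```

Emit:
arm_command:
  increments:
    - [0,0,0,0,0,0]
    - [0,0,0,0,0,0]
    - [0,0,0,0,0,0]
    - [0,0,0,0,0,0]
  hand: 0.08

```text
time_s: 40.05
ee_pos: [607.8, 220.2, 34.0]
orientation: [-0.0, 0.711, 0.703, 0.0]
ft_force: [0.5, -1.1, 0.6]
finger_gap: 0.922
gripper_force: 0.0
```

Emit:
arm_command:
  increments:
    - [0,0,-0.04,0,0,0]
    - [0,0,-0.14,0,0,0]
    - [0,0,-0.3,0,0,0]
    - [0,0,-0.45,0,0,0]
    - [0,0,-0.5,0,0,0]

```text
time_s: 40.67
ee_pos: [609.3, 220.5, 162.4]
orientation: [0.001, 0.711, 0.703, 0.003]
ft_force: [-0.0, -0.3, -0.3]
finger_gap: 0.919
gripper_force: 0.0
```

```bash
python3 - <<'E'
from h import *
now(); look(["domino_case","jar"],120)
G["tin"]=(608,220); H["tin"]=84; look(["tin"])
a=slot(-54.4); c=(429.2,-307.9); print(a)
plan([(550,20,158,TH),(490,-150,158,TH),(*c,150,TH)])
E
```

```text
t 40.675 [609.3 220.5 162.4] th -0.6 tilt [0.006 0.002] F [-0.  -0.3 -0.3] M [0.01 0.04 0.03] gap 0.919 gf 0.0 q [0.24 0.42 1.45 0.   1.26 0.25]
top domino_case c [ 454.2 -165.9] mean [ 454.1 -166.4] 55 40 ang 178.5 z 72.6 col [196.  135.   86.5]
top jar c [ 427.3 -303.8] mean [ 427. -304.] 56 53 ang 178.5 z 72.4 col [229. 175. 114.]
scene domino_case c [ 457.4 -171. ] mean [ 459.2 -171.8] 64 41 ang 179.9 z 70.7 col [165. 119.  84.]
scene jar c [ 429.5 -310.1] mean [ 431.3 -310.3] 61 57 ang 174.1 z 71.1 col [184. 156. 122.]
top tin c [609.1 209.7] mean [609. 211.] 58 35 ang 18.5 z 84.9 col [209.  200.  195.5]
scene tin c [611.1 216.6] mean [611.3 216. ] 63 60 ang 151.3 z 83.3 col [184. 178. 171.]
[607.33033494 156.00298279]
(550, 20, 158, -0.6) row [-0.8022, -0.2209, 0.0001, -0.0006, 0.0001, -0.0] minrows 3.3
(490, -150, 158, -0.6) row [-0.6825, -0.2329, 0.0, 0.0, 0.0, 0.0] minrows 2.9
(429.2, -307.9, 150, -0.6) row [-0.6341, -0.2366, 0.032, 0.0, 0.0, 0.0] minrows 2.7
```

Emit:
arm_command:
  increments:
    - [-0.14,-0.04,0,0,0,0]
    - [-0.3,-0.085,0,0,0,0]
    - [-0.48,-0.135,0,0,0,0]
    - [-0.66,-0.18,0,0,0,0]
    - [-0.8022,-0.2209,0,0,0,0]
  hand: 0

```text
time_s: 41.8
ee_pos: [549.7, 18.5, 158.7]
orientation: [-0.0, 0.711, 0.703, -0.0]
ft_force: [0.3, -0.1, -0.3]
finger_gap: 0.997
gripper_force: 0.0
```

Emit:
arm_command:
  increments:
    - [-0.14,-0.047,0,0,0,0]
    - [-0.28,-0.094,0,0,0,0]
    - [-0.42,-0.141,0,0,0,0]
    - [-0.56,-0.188,0,0,0,0]
    - [-0.6825,-0.2329,0,0,0,0]

```text
time_s: 42.42
ee_pos: [489.9, -151.1, 158.7]
orientation: [-0.0, 0.711, 0.703, -0.0]
ft_force: [-0.2, -0.2, 0.1]
finger_gap: 1.001
gripper_force: 0.0
```

Emit:
arm_command:
  increments:
    - [-0.14,-0.047,0.006,0,0,0]
    - [-0.28,-0.1,0.012,0,0,0]
    - [-0.42,-0.155,0.02,0,0,0]
    - [-0.55,-0.207,0.027,0,0,0]
    - [-0.6341,-0.2366,0.032,0,0,0]

```text
time_s: 43.05
ee_pos: [428.8, -309.2, 150.6]
orientation: [-0.0, 0.711, 0.703, -0.0]
ft_force: [0.0, -0.4, 0.6]
finger_gap: 0.999
gripper_force: 0.0
```

Emit:
arm_command:
  increments:
    - [0,0,0.1,0,0,0]
    - [0,0,0.22,0,0,0]
    - [0,0,0.24,0,0,0]
    - [0,0,0.24,0,0,0]
    - [0,0,0.24,0,0,0]

```text
time_s: 43.68
ee_pos: [430.4, -308.3, 92.0]
orientation: [0.001, 0.711, 0.703, 0.0]
ft_force: [-0.5, -0.1, -0.5]
finger_gap: 0.996
gripper_force: 0.0
```

```bash
python3 - <<'E'
from h import *
now();c=(428.9,-307.5); plan([(*c,28,TH)])
E
```

```text
t 43.675 [ 430.4 -308.3   92. ] th -0.59 tilt [ 0.002 -0.001] F [-0.5 -0.1 -0.5] M [ 0.   -0.02  0.  ] gap 0.996 gf 0.0 q [-0.75  0.33  1.81  0.    1.   -0.74]
(428.9, -307.5, 28, -0.6) row [0.0036, -0.0064, 0.2562, 0.0005, 0.0005, 0.0001] minrows 1.0
```

Emit:
arm_command:
  increments:
    - [0.002,-0.003,0.08,0,0,0]
    - [0.002,-0.003,0.17,0,0,0]
    - [0.002,-0.003,0.23,0,0,0]
    - [0.002,-0.003,0.254,0,0,0]
    - [0.002,-0.003,0.254,0,0,0]

```text
time_s: 44.3
ee_pos: [429.0, -307.4, 27.5]
orientation: [0.0, 0.711, 0.703, 0.0]
ft_force: [-0.4, 1.4, -0.5]
finger_gap: 1.0
gripper_force: 0.0
```

Emit:
arm_command:
  increments:
    - [0,0,0,0,0,0]
    - [0,0,0,0,0,0]
    - [0,0,0,0,0,0]
    - [0,0,0,0,0,0]
    - [0,0,0,0,0,0]
  hand: 1

```text
time_s: 44.92
ee_pos: [429.3, -307.7, 28.3]
orientation: [0.001, 0.711, 0.703, -0.0]
ft_force: [-1.3, -0.6, 6.0]
finger_gap: 0.673
gripper_force: 48.2
```

Emit:
arm_command:
  increments:
    - [0,0,-0.03,0,0,0]
    - [0,0,-0.12,0,0,0]
    - [0,0,-0.27,0,0,0]
    - [0,0,-0.42,0,0,0]
    - [0,0,-0.48,0,0,0]

```text
time_s: 45.55
ee_pos: [429.6, -307.8, 149.5]
orientation: [0.002, 0.711, 0.703, 0.0]
ft_force: [0.4, -0.5, -0.9]
finger_gap: 0.671
gripper_force: 48.5
```

```bash
python3 - <<'E'
from h import *
now();a=slot(-54.4); plan([(490,-150,147,TH),(550,0,147,TH),(*a,147,TH),(*a,115,TH)])
E
```

```text
t 45.55 [ 429.6 -307.8  149.5] th -0.6 tilt [ 0.003 -0.002] F [ 0.4 -0.5 -0.9] M [ 0.03  0.02 -0.04] gap 0.671 gf 48.5 q [-0.75  0.27  1.74  0.    1.14 -0.74]
(490, -150, 147, -0.6) row [0.6339, 0.2349, 0.0091, 0.0009, 0.0007, -0.0] minrows 2.7
(550, 0, 147, -0.6) row [0.6025, 0.2337, 0.0, 0.0, 0.0, 0.0] minrows 2.6
(np.float64(607.3303349440762), np.float64(156.00298278651616), 147, -0.6) row [0.6264, 0.2228, 0.0, 0.0, 0.0, 0.0] minrows 2.7
(np.float64(607.3303349440762), np.float64(156.00298278651616), 115, -0.6) row [0.0, 0.0, 0.128, 0.0, 0.0, 0.0] minrows 0.5
```

Emit:
arm_command:
  increments:
    - [0.08,0.03,0,0,0,0]
    - [0.22,0.08,0.003,0,0,0]
    - [0.36,0.135,0.006,0,0,0]
    - [0.5,0.187,0.008,0,0,0]
    - [0.6339,0.2365,0.009,0,0,0]

```text
time_s: 46.18
ee_pos: [489.1, -147.8, 144.0]
orientation: [-0.001, 0.711, 0.703, -0.0]
ft_force: [0.6, 0.4, -1.2]
finger_gap: 0.667
gripper_force: 48.5
```

Emit:
arm_command:
  increments:
    - [0.13,0.05,0,0,0,0]
    - [0.25,0.097,0,0,0,0]
    - [0.37,0.144,0,0,0,0]
    - [0.49,0.19,0,0,0,0]
    - [0.6025,0.2337,0,0,0,0]

```text
time_s: 46.8
ee_pos: [549.0, 1.8, 143.9]
orientation: [-0.001, 0.711, 0.703, -0.001]
ft_force: [0.7, -0.3, -2.3]
finger_gap: 0.664
gripper_force: 48.5
```

Emit:
arm_command:
  increments:
    - [0.14,0.05,0,0,0,0]
    - [0.29,0.103,0,0,0,0]
    - [0.44,0.156,0,0,0,0]
    - [0.57,0.203,0,0,0,0]
    - [0.6264,0.2228,0,0,0,0]

```text
time_s: 47.42
ee_pos: [606.6, 158.2, 143.8]
orientation: [-0.001, 0.71, 0.704, -0.001]
ft_force: [-0.1, -1.5, -1.7]
finger_gap: 0.675
gripper_force: 48.5
```

Emit:
arm_command:
  increments:
    - [0,0,0,0,0,0]
    - [0,0,0.05,0,0,0]
    - [0,0,0.12,0,0,0]
    - [0,0,0.12,0,0,0]
    - [0,0,0.12,0,0,0]

```text
time_s: 48.05
ee_pos: [607.0, 155.8, 115.3]
orientation: [0.0, 0.711, 0.703, -0.0]
ft_force: [-0.2, -0.7, -1.6]
finger_gap: 0.665
gripper_force: 48.6
```

```bash
python3 - <<'E'
from h import *
now();a=slot(-54.4); plan([(*a,55,TH),(*a,36,TH)])
E
```

```text
t 48.05 [607.  155.8 115.3] th -0.66 tilt [ 0. -0.] F [-0.2 -0.7 -1.6] M [-0.01  0.02 -0.01] gap 0.665 gf 48.6 q [ 0.14  0.43  1.56 -0.    1.15  0.15]
(np.float64(607.3303349440762), np.float64(156.00298278651616), 55, -0.6) row [0.001, 0.0014, 0.2414, 0.0, 0.0, -0.0003] minrows 1.0
(np.float64(607.3303349440762), np.float64(156.00298278651616), 36, -0.6) row [0.0, 0.0, 0.076, 0.0, 0.0, 0.0] minrows 0.3
```

Emit:
arm_command:
  increments:
    - [0,0.002,0.05,0,0,0]
    - [0,0.002,0.1,0,0,0]
    - [0,0.002,0.15,0,0,0]
    - [0,0.002,0.2,0,0,0]
    - [0,0.002,0.24,0,0,0]

```text
time_s: 48.68
ee_pos: [607.1, 156.6, 54.0]
orientation: [-0.0, 0.711, 0.703, -0.0]
ft_force: [0.4, -0.6, -2.1]
finger_gap: 0.667
gripper_force: 48.6
```

Emit:
arm_command:
  increments:
    - [0,0,0.035,0,0,0]
    - [0,0,0.075,0,0,0]
    - [0,0,0.075,0,0,0]
    - [0,0,0.075,0,0,0]

```text
time_s: 49.18
ee_pos: [607.8, 156.7, 36.7]
orientation: [0.0, 0.711, 0.703, 0.0]
ft_force: [-0.8, 0.0, -2.5]
finger_gap: 0.671
gripper_force: 48.6
```

Emit:
arm_command:
  increments:
    - [0.006,0,0,0,0,0]
    - [0.012,0,0,0,0,0]
    - [0.012,0,0,0,0,0]
    - [0.012,0,0,0,0,0]

```text
time_s: 49.68
ee_pos: [607.6, 159.6, 36.6]
orientation: [0.0, 0.711, 0.703, 0.0]
ft_force: [0.3, 0.2, -1.5]
finger_gap: 0.669
gripper_force: 48.6
```

Emit:
arm_command:
  increments:
    - [0.004,0,0,0,0,0]
    - [0.004,0,0,0,0,0]
    - [0.004,0,0,0,0,0]

```text
time_s: 50.05
ee_pos: [607.5, 160.6, 36.5]
orientation: [-0.0, 0.711, 0.703, 0.0]
ft_force: [-0.1, 0.2, -0.7]
finger_gap: 0.668
gripper_force: 48.6
```

Emit:
arm_command:
  increments:
    - [0.004,0,0,0,0,0]
    - [0.004,0,0,0,0,0]
    - [0.004,0,0,0,0,0]

```text
time_s: 50.42
ee_pos: [607.5, 161.2, 36.5]
orientation: [0.0, 0.711, 0.703, -0.0]
ft_force: [-0.3, -2.7, -1.5]
finger_gap: 0.67
gripper_force: 48.6
```

Emit:
arm_command:
  increments:
    - [0.004,0,0,0,0,0]
    - [0.004,0,0,0,0,0]
    - [0.004,0,0,0,0,0]

```text
time_s: 50.8
ee_pos: [607.5, 161.2, 36.5]
orientation: [0.001, 0.711, 0.704, -0.001]
ft_force: [-1.0, -5.4, -0.9]
finger_gap: 0.669
gripper_force: 48.5
```

Emit:
arm_command:
  increments:
    - [-0.006,0,0.004,0,0,0]
    - [-0.006,0,0.01,0,0,0]
    - [-0.006,0,0.01,0,0,0]

```text
time_s: 51.18
ee_pos: [607.7, 161.2, 34.3]
orientation: [0.0, 0.711, 0.703, 0.0]
ft_force: [-0.2, -1.8, 1.6]
finger_gap: 0.666
gripper_force: 48.9
```

Emit:
arm_command:
  increments:
    - [0,0,0,0,0,0]
    - [0,0,0,0,0,0]
    - [0,0,0,0,0,0]
    - [0,0,0,0,0,0]
  hand: 0.08

```text
time_s: 51.68
ee_pos: [607.6, 161.2, 34.0]
orientation: [-0.0, 0.711, 0.703, 0.0]
ft_force: [0.5, 0.3, -0.3]
finger_gap: 0.923
gripper_force: 0.0
```

Emit:
arm_command:
  increments:
    - [0,0,-0.04,0,0,0]
    - [0,0,-0.14,0,0,0]
    - [0,0,-0.3,0,0,0]
    - [0,0,-0.45,0,0,0]
    - [0,0,-0.5,0,0,0]

```text
time_s: 52.3
ee_pos: [609.1, 161.4, 162.3]
orientation: [0.002, 0.711, 0.703, 0.002]
ft_force: [-0.1, -0.2, -0.6]
finger_gap: 0.922
gripper_force: 0.0
```

```bash
python3 - <<'E'
from h import *
now(); look(["domino_case"],120)
G["jar"]=(608,161); H["jar"]=78; look(["jar"])
a=slot(-106); c=(455.8,-168.4); print(a)
plan([(530,-5,158,-1),(*c,150,-1.3)])
plan([(530,-30,147,-1),(*a,147,TH)],start=(*c,147,-1.3))
E
```

```text
t 52.3 [609.1 161.4 162.3] th -0.6 tilt [0.006 0.001] F [-0.1 -0.2 -0.6] M [-0.04 -0.02 -0.02] gap 0.922 gf 0.0 q [0.15 0.4  1.5  0.   1.24 0.16]
top domino_case c [ 454.2 -165.9] mean [ 454.3 -166.1] 55 40 ang 178.2 z 72.2 col [196. 136.  87.]
scene domino_case c [ 457.1 -171. ] mean [ 458.8 -172.1] 61 42 ang 177.2 z 70.9 col [164. 119.  84.]
top jar not found
scene jar c [609.4 157.7] mean [610.7 156.8] 62 57 ang 137.5 z 77.0 col [178. 148. 115.]
[606.78999088 104.40581205]
(530, -5, 158, -1) row [-0.6671, -0.2997, -0.0015, -0.0009, 0.0001, 0.0022] minrows 2.9
(455.8, -168.4, 150, -1.3) row [-0.6587, -0.2853, 0.032, 0.0, 0.0, 0.0017] minrows 2.9
(530, -30, 147, -1) row [0.5602, 0.2842, 0.0, 0.0, 0.0, -0.0017] minrows 2.5
(np.float64(606.7899908836779), np.float64(104.40581204725572), 147, -0.6) row [0.5429, 0.2977, 0.0, 0.0, 0.0, -0.0022] minrows 2.5
```

Emit:
arm_command:
  increments:
    - [-0.13,-0.06,0,0,0,0]
    - [-0.26,-0.12,0,0,0,0]
    - [-0.4,-0.18,0,0,0,0.001]
    - [-0.54,-0.243,0,0,0,0.002]
    - [-0.6671,-0.2997,0,0,0,0.003]
  hand: 0

```text
time_s: 53.32
ee_pos: [529.8, -6.0, 158.2]
orientation: [-0.001, 0.714, 0.7, -0.0]
ft_force: [0.4, 0.8, 0.2]
finger_gap: 1.001
gripper_force: 0.0
```

Emit:
arm_command:
  increments:
    - [-0.14,-0.06,0.006,0,0,0]
    - [-0.28,-0.12,0.014,0,0,0]
    - [-0.42,-0.182,0.02,0,0,0.001]
    - [-0.57,-0.247,0.028,0,0,0.002]
    - [-0.6587,-0.2853,0.032,0,0,0.003]

```text
time_s: 53.95
ee_pos: [455.0, -169.4, 150.2]
orientation: [-0.001, 0.718, 0.696, -0.0]
ft_force: [0.5, -0.1, -0.7]
finger_gap: 0.997
gripper_force: 0.0
```

Emit:
arm_command:
  increments:
    - [0,0,0.1,0,0,0]
    - [0,0,0.22,0,0,0]
    - [0,0,0.24,0,0,0]
    - [0,0,0.24,0,0,0]
    - [0,0,0.24,0,0,0]

```text
time_s: 54.58
ee_pos: [457.1, -168.4, 91.9]
orientation: [0.001, 0.717, 0.697, 0.0]
ft_force: [0.0, -0.3, -0.4]
finger_gap: 0.996
gripper_force: 0.0
```

```bash
python3 - <<'E'
from h import *
now();c=(455.8,-168.4); plan([(*c,28,-1.8)])
E
```

```text
t 54.575 [ 457.1 -168.4   91.9] th -1.67 tilt [ 0.002 -0.001] F [ 0.  -0.3 -0.4] M [-0.02  0.01  0.03] gap 0.996 gf 0.0 q [-0.5   0.27  1.9   0.    0.97 -0.47]
(455.8, -168.4, 28, -1.8) row [0.0001, -0.0057, 0.2555, 0.0006, 0.0003, 0.0007] minrows 1.0
```

Emit:
arm_command:
  increments:
    - [0,-0.002,0.08,0,0,0]
    - [0,-0.002,0.17,0,0,0]
    - [0,-0.002,0.23,0,0,0]
    - [0,-0.002,0.254,0,0,0]
    - [0,-0.002,0.254,0,0,0]

```text
time_s: 55.2
ee_pos: [456.2, -168.2, 27.9]
orientation: [0.0, 0.717, 0.697, 0.0]
ft_force: [0.4, 0.0, 1.2]
finger_gap: 0.999
gripper_force: 0.0
```

Emit:
arm_command:
  increments:
    - [0,0,0,0,0,0]
    - [0,0,0,0,0,0]
    - [0,0,0,0,0,0]
    - [0,0,0,0,0,0]
    - [0,0,0,0,0,0]
  hand: 1

```text
time_s: 55.82
ee_pos: [456.2, -168.3, 28.3]
orientation: [0.001, 0.717, 0.697, 0.0]
ft_force: [-1.7, 0.5, 6.1]
finger_gap: 0.674
gripper_force: 49.1
```

Emit:
arm_command:
  increments:
    - [0,0,-0.03,0,0,0]
    - [0,0,-0.12,0,0,0]
    - [0,0,-0.27,0,0,0]
    - [0,0,-0.42,0,0,0]
    - [0,0,-0.48,0,0,0]

```text
time_s: 56.45
ee_pos: [456.7, -168.5, 149.4]
orientation: [0.002, 0.717, 0.697, 0.001]
ft_force: [-0.2, -0.4, -2.7]
finger_gap: 0.675
gripper_force: 48.9
```

```bash
python3 - <<'E'
from h import *
now();a=slot(-106.3); plan([(530,-30,147,-1),(*a,147,TH),(*a,115,TH)])
p,d=optics.capture("top");X=cloud("top",d); print("end",topface(X,(abs(X[...,0]-607)<60)&(abs(X[...,1]-76)<25),94,5))
f=topface(X,(abs(X[...,0]-607)<45)&(abs(X[...,1]-161)<40),78,3.5); print("jar",f)
E
```

```text
t 56.45 [ 456.7 -168.5  149.4] th -1.68 tilt [ 0.003 -0.002] F [-0.2 -0.4 -2.7] M [ 0.   -0.01  0.02] gap 0.675 gf 48.9 q [-0.5   0.21  1.82  0.    1.11 -0.47]
(530, -30, 147, -1) row [0.5625, 0.2769, 0.0098, 0.0011, 0.0005, -0.0038] minrows 2.5
(np.float64(606.7868493484431), np.float64(104.10582849644607), 147, -0.6) row [0.5417, 0.2977, 0.0, 0.0, 0.0, -0.0022] minrows 2.5
(np.float64(606.7868493484431), np.float64(104.10582849644607), 115, -0.6) row [0.0, 0.0, 0.128, 0.0, 0.0, 0.0] minrows 0.5
end {'c': array([604.2,  74.1]), 'mean': array([605.5,  74. ], dtype=float32), 'long': 83, 'short': 9, 'ang': 179.4, 'n': 105, 'z': 93.8}
jar {'c': array([608. , 166.2]), 'mean': array([606.8, 162.7], dtype=float32), 'long': 66, 'short': 58, 'ang': 88.4, 'n': 249, 'z': 78.4}
```

Emit:
arm_command:
  increments:
    - [0.07,0.035,0,0,0,0]
    - [0.2,0.1,0.003,0,0,-0.001]
    - [0.33,0.165,0.006,0,0,-0.002]
    - [0.45,0.223,0.008,0,0,-0.003]
    - [0.5625,0.279,0.009,0,0,-0.0038]

```text
time_s: 57.12
ee_pos: [528.9, -28.3, 143.4]
orientation: [-0.001, 0.713, 0.701, -0.001]
ft_force: [-0.2, -1.2, -2.4]
finger_gap: 0.674
gripper_force: 48.9
```

Emit:
arm_command:
  increments:
    - [0.12,0.066,0,0,0,0]
    - [0.25,0.137,0,0,0,-0.001]
    - [0.38,0.208,0,0,0,-0.002]
    - [0.49,0.27,0,0,0,-0.0022]
    - [0.5417,0.2977,0,0,0,-0.0022]

```text
time_s: 57.75
ee_pos: [606.0, 105.8, 143.3]
orientation: [-0.001, 0.71, 0.704, -0.001]
ft_force: [-0.0, -1.2, -1.8]
finger_gap: 0.675
gripper_force: 48.9
```

Emit:
arm_command:
  increments:
    - [0,0,0,0,0,0]
    - [0,0,0.05,0,0,0]
    - [0,0,0.11,0,0,0]
    - [0,0,0.11,0,0,0]
    - [0,0,0.11,0,0,0]

```text
time_s: 58.38
ee_pos: [606.3, 104.2, 117.6]
orientation: [-0.0, 0.711, 0.703, -0.0]
ft_force: [-0.9, -0.1, -2.5]
finger_gap: 0.676
gripper_force: 48.9
```

```bash
python3 - <<'E'
from h import *
now();a=slot(-106); plan([(*a,60,TH),(*a,36,TH)])
E
```

```text
t 58.375 [606.3 104.2 117.6] th -0.63 tilt [-0.  0.] F [-0.9 -0.1 -2.5] M [-0.07 -0.    0.06] gap 0.676 gf 48.9 q [0.06 0.42 1.59 0.   1.14 0.07]
(np.float64(606.7899908836779), np.float64(104.40581204725572), 60, -0.6) row [0.001, 0.002, 0.2304, -0.0001, -0.0, -0.0002] minrows 0.9
(np.float64(606.7899908836779), np.float64(104.40581204725572), 36, -0.6) row [0.0, 0.0, 0.096, 0.0, 0.0, 0.0] minrows 0.4
```

Emit:
arm_command:
  increments:
    - [0.001,0.002,0.05,0,0,0]
    - [0.001,0.002,0.1,0,0,0]
    - [0.001,0.002,0.15,0,0,0]
    - [0.001,0.002,0.2,0,0,0]
    - [0.001,0.002,0.23,0,0,0]

```text
time_s: 59.0
ee_pos: [606.4, 104.8, 58.9]
orientation: [-0.001, 0.711, 0.703, -0.001]
ft_force: [-0.3, 0.4, -2.2]
finger_gap: 0.676
gripper_force: 48.9
```

Emit:
arm_command:
  increments:
    - [0,0,0.035,0,0,0]
    - [0,0,0.07,0,0,0]
    - [0,0,0.096,0,0,0]
    - [0,0,0.096,0,0,0]

```text
time_s: 59.5
ee_pos: [606.5, 104.8, 35.7]
orientation: [-0.0, 0.711, 0.703, -0.0]
ft_force: [-0.5, -0.9, -2.5]
finger_gap: 0.673
gripper_force: 48.9
```

Emit:
arm_command:
  increments:
    - [0.008,0,0,0,0,0]
    - [0.016,0,0,0,0,0]
    - [0.022,0,0,0,0,0]
    - [0.022,0,0,0,0,0]

```text
time_s: 60.0
ee_pos: [607.0, 110.5, 36.4]
orientation: [0.0, 0.711, 0.703, 0.0]
ft_force: [0.5, 0.3, -2.5]
finger_gap: 0.674
gripper_force: 48.9
```

Emit:
arm_command:
  increments:
    - [0.004,0,0,0,0,0]
    - [0.004,0,0,0,0,0]
    - [0.004,0,0,0,0,0]

```text
time_s: 60.38
ee_pos: [607.0, 111.2, 36.2]
orientation: [0.0, 0.711, 0.703, 0.0]
ft_force: [0.1, 0.8, -2.7]
finger_gap: 0.674
gripper_force: 48.9
```

Emit:
arm_command:
  increments:
    - [0.004,0,0,0,0,0]
    - [0.004,0,0,0,0,0]
    - [0.004,0,0,0,0,0]

```text
time_s: 60.75
ee_pos: [607.0, 111.8, 36.2]
orientation: [0.0, 0.711, 0.703, -0.0]
ft_force: [0.0, -2.4, -0.8]
finger_gap: 0.673
gripper_force: 48.9
```

Emit:
arm_command:
  increments:
    - [0.004,0,0,0,0,0]
    - [0.004,0,0,0,0,0]
    - [0.004,0,0,0,0,0]

```text
time_s: 61.12
ee_pos: [607.0, 111.9, 36.3]
orientation: [0.001, 0.711, 0.704, -0.001]
ft_force: [0.4, -5.8, -0.7]
finger_gap: 0.676
gripper_force: 48.9
```

Snug. Lower, release, lift, and inspect.

Emit:
arm_command:
  increments:
    - [-0.006,0,0.004,0,0,0]
    - [-0.006,0,0.008,0,0,0]
    - [-0.006,0,0.008,0,0,0]

```text
time_s: 61.5
ee_pos: [607.1, 111.8, 34.4]
orientation: [0.0, 0.711, 0.703, 0.0]
ft_force: [-0.0, -1.9, 0.1]
finger_gap: 0.673
gripper_force: 49.0
```

Emit:
arm_command:
  increments:
    - [0,0,0,0,0,0]
    - [0,0,0,0,0,0]
    - [0,0,0,0,0,0]
    - [0,0,0,0,0,0]
  hand: 0.08

```text
time_s: 62.0
ee_pos: [607.0, 112.0, 34.3]
orientation: [-0.0, 0.711, 0.703, 0.0]
ft_force: [0.7, 0.6, -0.4]
finger_gap: 0.918
gripper_force: 0.0
```

Emit:
arm_command:
  increments:
    - [0,0,-0.04,0,0,0]
    - [0,0,-0.14,0,0,0]
    - [0,0,-0.3,0,0,0]
    - [0,0,-0.45,0,0,0]
    - [0,0,-0.5,0,0,0]

```text
time_s: 62.62
ee_pos: [608.5, 111.9, 162.6]
orientation: [0.002, 0.711, 0.703, 0.002]
ft_force: [-0.5, -0.4, 0.0]
finger_gap: 0.921
gripper_force: 0.0
```

```bash
python3 - <<'E'
from h import *
now(); L=(612.1,-204.1)
plan([(610,-50,165,-.5),(*L,165,-.5),(*L,45,-.5),(*L,27.5,-.5)])
p,d=optics.capture("scene"); cv2.imwrite("pics/s3.png",cv2.resize(p[180:400,180:540],None,fx=2.2,fy=2.2)[:,:,::-1])
E
```

```text
t 62.625 [608.5 111.9 162.6] th -0.61 tilt [0.006 0.001] F [-0.5 -0.4  0. ] M [-0.06 -0.02  0.01] gap 0.921 gf 0.0 q [0.07 0.38 1.52 0.   1.23 0.08]
(610, -50, 165, -0.5) row [-0.6475, 0.0129, -0.01, 0.0018, -0.0002, -0.0006] minrows 2.6
(612.1, -204.1, 165, -0.5) row [-0.6163, 0.0138, 0.0, 0.0, 0.0, 0.0] minrows 2.5
(612.1, -204.1, 45, -0.5) row [0.0, 0.0, 0.48, 0.0, 0.0, 0.0] minrows 1.9
(612.1, -204.1, 27.5, -0.5) row [0.0, 0.0, 0.07, 0.0, 0.0, 0.0] minrows 0.3
```

View pics/s3.png

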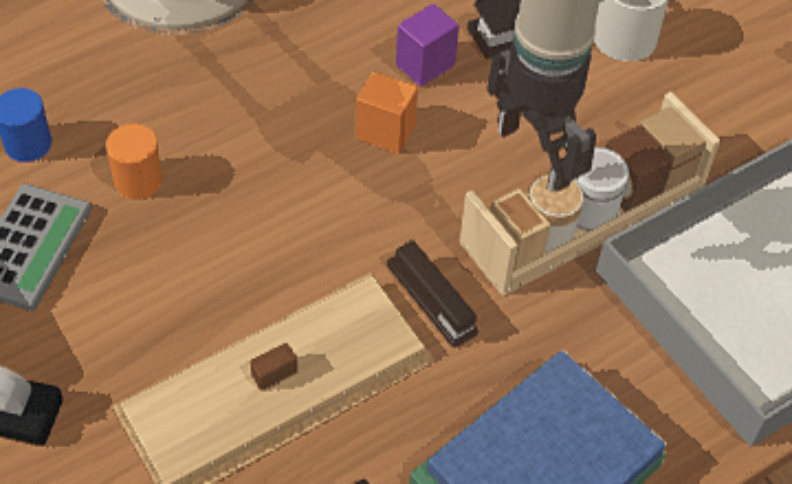

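The picture shows all five keepsakes upright in a row: domino case (520,222), jar (556,200), tin (602,180), clock (645,165), card box (675,135). Now fetch the lid.

Emit:
arm_command:
  increments:
    - [-0.12,0.002,-0.004,0,0,0]
    - [-0.25,0.005,-0.008,0,0,0]
    - [-0.39,0.008,-0.01,0,0,0]
    - [-0.53,0.01,-0.01,0,0,0]
    - [-0.6475,0.0129,-0.01,0,0,-0.0006]
  hand: 0

```text
time_s: 63.3
ee_pos: [607.4, -51.2, 160.1]
orientation: [-0.001, 0.71, 0.704, -0.001]
ft_force: [0.1, 0.0, 0.2]
finger_gap: 1.001
gripper_force: 0.0
```

Emit:
arm_command:
  increments:
    - [-0.13,0.003,0,0,0,0]
    - [-0.26,0.006,0,0,0,0]
    - [-0.4,0.009,0,0,0,0]
    - [-0.54,0.012,0,0,0,0]
    - [-0.6163,0.0138,0,0,0,0]

```text
time_s: 63.92
ee_pos: [609.8, -205.5, 160.1]
orientation: [-0.001, 0.711, 0.704, -0.0]
ft_force: [-0.9, -0.5, 0.4]
finger_gap: 1.004
gripper_force: 0.0
```

Emit:
arm_command:
  increments:
    - [0,0,0.06,0,0,0]
    - [0,0,0.2,0,0,0]
    - [0,0,0.34,0,0,0]
    - [0,0,0.4,0,0,0]
    - [0,0,0.4,0,0,0]

```text
time_s: 64.55
ee_pos: [609.7, -202.8, 60.2]
orientation: [-0.002, 0.71, 0.704, -0.0]
ft_force: [-0.7, 0.7, 0.2]
finger_gap: 1.001
gripper_force: 0.0
```

```bash
python3 - <<'E'
from h import *
now(); L=(612.1,-204.1)
plan([(*L,45,-.5),(*L,27.5,-.5)])
E
```

```text
t 64.55 [ 609.7 -202.8   60.2] th -0.44 tilt [-0.003  0.002] F [-0.7  0.7  0.2] M [ 0.01 -0.01  0.  ] gap 1.001 gf 0.0 q [-0.43  0.51  1.59  0.    1.05 -0.42]
(612.1, -204.1, 45, -0.5) row [-0.0054, 0.0096, 0.0609, -0.0009, -0.0006, 0.0003] minrows 0.2
(612.1, -204.1, 27.5, -0.5) row [0.0, 0.0, 0.07, 0.0, 0.0, 0.0] minrows 0.3
```

Emit:
arm_command:
  increments:
    - [-0.002,0.006,0.05,0,0,0]
    - [-0.002,0.006,0.1,0,0,0]
    - [-0.002,0.006,0.126,0,0,0]
    - [-0.002,0.006,0.126,0,0,0]
    - [-0.002,0.006,0.126,0,0,0]

```text
time_s: 65.18
ee_pos: [612.4, -204.9, 30.5]
orientation: [0.0, 0.71, 0.704, 0.0]
ft_force: [0.1, 0.1, 0.8]
finger_gap: 0.999
gripper_force: 0.0
```

Emit:
arm_command:
  increments:
    - [0,0,0,0,0,0]
    - [0,0,0,0,0,0]
    - [0,0,0,0,0,0]
    - [0,0,0,0,0,0]
    - [0,0,0,0,0,0]
  hand: 1
  newtons: 60

```text
time_s: 65.8
ee_pos: [612.4, -204.9, 30.5]
orientation: [0.0, 0.71, 0.704, 0.0]
ft_force: [-0.5, 0.4, 2.1]
finger_gap: 0.265
gripper_force: 60.5
```

Emit:
arm_command:
  increments:
    - [0,0,0,0,0,0]
    - [0,0,0,0,0,0]
    - [0,0,0,0,0,0]

```text
time_s: 66.18
ee_pos: [612.4, -204.8, 30.5]
orientation: [0.0, 0.71, 0.704, 0.0]
ft_force: [0.3, 0.2, 4.2]
finger_gap: 0.266
gripper_force: 60.6
```

```bash
python3 - <<'E'
from h import *
now()
E
```

```text
t 66.175 [ 612.4 -204.8   30.5] th -0.5 tilt [ 0.001 -0.   ] F [0.3 0.2 4.2] M [ 0.01  0.07 -0.06] gap 0.266 gf 60.6 q [-0.43  0.54  1.61  0.    0.99 -0.42]
```

```bash
python3 - <<'E'
from h import *
B=(608.0,210.3)
plan([(612.4,-204.8,170,-.5),(611,0,170,-.5),(*B,170,-.55),(*B,130,-.55)])
E
```

```text
(612.4, -204.8, 170, -0.5) row [0.0, 0.0005, -0.5578, 0.0002, 0.0001, 0.0] minrows 2.2
(611, 0, 170, -0.5) row [0.8191, -0.0127, 0.0, 0.0, 0.0, 0.0] minrows 3.3
(608.0, 210.3, 170, -0.55) row [0.8411, -0.0193, 0.0, 0.0, 0.0, 0.0003] minrows 3.4
(608.0, 210.3, 130, -0.55) row [0.0, 0.0, 0.16, 0.0, 0.0, 0.0] minrows 0.6
```

Emit:
arm_command:
  increments:
    - [0,0,-0.04,0,0,0]
    - [0,0,-0.15,0,0,0]
    - [0,0,-0.32,0,0,0]
    - [0,0,-0.48,0,0,0]
    - [0,0,-0.558,0,0,0]

```text
time_s: 66.8
ee_pos: [612.5, -204.9, 172.1]
orientation: [0.001, 0.71, 0.704, 0.0]
ft_force: [-0.3, -0.3, -2.8]
finger_gap: 0.268
gripper_force: 60.0
```

Emit:
arm_command:
  increments:
    - [0.08,0,0,0,0,0]
    - [0.26,-0.004,0,0,0,0]
    - [0.46,-0.007,0,0,0,0]
    - [0.65,-0.01,0,0,0,0]
    - [0.8191,-0.0127,0,0,0,0]

```text
time_s: 67.42
ee_pos: [608.5, 3.5, 167.6]
orientation: [-0.002, 0.71, 0.704, -0.001]
ft_force: [1.1, -0.5, -1.9]
finger_gap: 0.269
gripper_force: 59.9
```

Emit:
arm_command:
  increments:
    - [0.18,-0.004,0,0,0,0]
    - [0.38,-0.009,0,0,0,0]
    - [0.58,-0.013,0,0,0,0]
    - [0.76,-0.017,0,0,0,0]
    - [0.8411,-0.0193,0,0,0,0.0003]

```text
time_s: 68.05
ee_pos: [605.1, 213.8, 167.6]
orientation: [-0.002, 0.709, 0.705, -0.002]
ft_force: [0.6, -0.1, -2.6]
finger_gap: 0.265
gripper_force: 59.9
```

Emit:
arm_command:
  increments:
    - [0,0,0,0,0,0]
    - [0,0,0.06,0,0,0]
    - [0,0,0.13,0,0,0]
    - [0,0,0.13,0,0,0]
    - [0,0,0.13,0,0,0]

```text
time_s: 68.68
ee_pos: [607.8, 209.7, 137.0]
orientation: [-0.0, 0.711, 0.703, -0.0]
ft_force: [0.1, -0.2, -2.1]
finger_gap: 0.27
gripper_force: 59.7
```

```bash
python3 - <<'E'
from h import *
now(); B=(608.0,210.3); plan([(*B,124,-.55),(*B,112,-.55)])
p,d=optics.capture("top");X=cloud("top",d)
f=topface(X,(abs(X[...,0]-607)<75)&(abs(X[...,1]-210)<180),130,8); print(f)
E
```

```text
t 68.675 [607.8 209.7 137. ] th -0.61 tilt [-0. -0.] F [ 0.1 -0.2 -2.1] M [ 0.01  0.01 -0.05] gap 0.27 gf 59.7 q [0.22 0.44 1.5  0.   1.21 0.23]
(608.0, 210.3, 124, -0.55) row [0.0025, 0.0006, 0.0518, -0.0001, 0.0, -0.0003] minrows 0.2
(608.0, 210.3, 112, -0.55) row [0.0, 0.0, 0.048, 0.0, 0.0, 0.0] minrows 0.2
{'c': array([606.8, 203.8]), 'mean': array([603.6, 189. ], dtype=float32), 'long': 291, 'short': 107, 'ang': 90.0, 'n': 3016, 'z': 130.0}
```

Emit:
arm_command:
  increments:
    - [0.0015,0,0.026,0,0,0]
    - [0.0015,0,0.052,0,0,0]
    - [0.0015,0,0.052,0,0,0]
    - [0.0015,0,0.052,0,0,0]

```text
time_s: 69.22
ee_pos: [607.7, 210.8, 124.2]
orientation: [-0.0, 0.71, 0.704, 0.0]
ft_force: [1.0, -0.1, -2.9]
finger_gap: 0.266
gripper_force: 59.8
```

Emit:
arm_command:
  increments:
    - [0,0,0.012,0,0,0]
    - [0,0,0.024,0,0,0]
    - [0,0,0.024,0,0,0]

```text
time_s: 69.6
ee_pos: [607.4, 210.7, 117.9]
orientation: [-0.0, 0.71, 0.704, -0.0]
ft_force: [0.6, -0.7, -2.9]
finger_gap: 0.265
gripper_force: 59.8
```

Emit:
arm_command:
  increments:
    - [0,0,0.012,0,0,0]
    - [0,0,0.024,0,0,0]
    - [0,0,0.024,0,0,0]

```text
time_s: 69.97
ee_pos: [607.4, 210.7, 111.8]
orientation: [-0.0, 0.711, 0.704, -0.0]
ft_force: [-0.7, 0.4, -2.6]
finger_gap: 0.265
gripper_force: 59.8
```

Emit:
arm_command:
  increments:
    - [0,0,0.005,0,0,0]
    - [0,0,0.01,0,0,0]
    - [0,0,0.01,0,0,0]

```text
time_s: 70.35
ee_pos: [607.7, 210.8, 109.7]
orientation: [-0.0, 0.71, 0.704, 0.0]
ft_force: [0.0, 1.0, -3.2]
finger_gap: 0.267
gripper_force: 60.0
```

Almost home, at the expected height and without lateral force. One more millimetre or so, then release, rise and check.

Emit:
arm_command:
  increments:
    - [0,0,0.003,0,0,0]
    - [0,0,0.005,0,0,0]
    - [0,0,0.005,0,0,0]

```text
time_s: 70.72
ee_pos: [607.8, 210.7, 109.5]
orientation: [0.0, 0.71, 0.704, 0.0]
ft_force: [-2.1, -0.7, 5.6]
finger_gap: 0.274
gripper_force: 61.0
```

Emit:
arm_command:
  increments:
    - [0,0,0,0,0,0]
    - [0,0,0,0,0,0]
    - [0,0,0,0,0,0]
    - [0,0,0,0,0,0]
    - [0,0,0,0,0,0]
  hand: 0

```text
time_s: 71.35
ee_pos: [607.7, 210.7, 108.4]
orientation: [-0.0, 0.71, 0.704, 0.0]
ft_force: [-1.0, 0.4, -0.3]
finger_gap: 0.997
gripper_force: 0.0
```

Emit:
arm_command:
  increments:
    - [0,0,-0.05,0,0,0]
    - [0,0,-0.15,0,0,0]
    - [0,0,-0.3,0,0,0]
    - [0,0,-0.45,0,0,0]
    - [0,0,-0.45,0,0,0]

```text
time_s: 71.97
ee_pos: [609.9, 211.3, 225.9]
orientation: [0.002, 0.71, 0.704, 0.004]
ft_force: [0.2, 0.6, -0.6]
finger_gap: 0.999
gripper_force: 0.0
```

Emit:
arm_command:
  increments:
    - [-0.15,-0.15,0,0,0,0]
    - [-0.3,-0.3,0,0,0,0]
    - [-0.45,-0.45,0,0,0,0]
    - [-0.6,-0.6,0,0,0,0]
    - [-0.6,-0.6,0,0,0,0]

```text
time_s: 72.6
ee_pos: [452.8, 60.6, 220.7]
orientation: [-0.001, 0.711, 0.703, -0.001]
ft_force: [1.0, -0.6, 0.5]
finger_gap: 1.0
gripper_force: 0.0
```

```bash
python3 - <<'E'
from h import *
now()
for c,o in(("top",.6),("scene",-1)):
    p,d=optics.capture(c);X=cloud(c,d)
    roi=(X[...,0]>540)&(X[...,0]<700)&(X[...,1]>10)&(X[...,1]<400)&(d>0)
    print(c,topface(X,roi,102+o,6)); print("knob",topface(X,roi,134,5))
    m=roi&(abs(X[...,2]-102)<6); A=np.c_[X[m][:,:2],np.ones(m.sum())]; print("slopes",np.round(np.linalg.lstsq(A,X[m][:,2],rcond=None)[0],4))
cv2.imwrite("pics/s4.png",p[:,:,::-1])
E
```

```text
t 72.6 [452.8  60.6 220.7] th -0.71 tilt [-0.003 -0.001] F [ 1.  -0.6  0.5] M [ 0.04  0.01 -0.03] gap 1.0 gf 0.0 q [-0.02  0.11  1.75 -0.    1.28 -0.01]
top {'c': array([607.7, 214.6]), 'mean': array([616.1, 235. ], dtype=float32), 'long': 309, 'short': 107, 'ang': 89.4, 'n': 2942, 'z': 102.7}
knob {'c': array([607.2, 213. ]), 'mean': array([607., 213.], dtype=float32), 'long': 43, 'short': 25, 'ang': 89.4, 'n': 131, 'z': 133.7}
slopes [2.200000e-03 1.600000e-03 1.008145e+02]
scene {'c': array([610.3, 209.8]), 'mean': array([612.8, 202. ], dtype=float32), 'long': 313, 'short': 111, 'ang': 89.3, 'n': 4167, 'z': 100.7}
knob {'c': array([610.9, 209. ]), 'mean': array([611.1, 208.3], dtype=float32), 'long': 47, 'short': 27, 'ang': 90.0, 'n': 149, 'z': 132.1}
slopes [ 2.20000e-03 -1.00000e-03  9.97174e+01]
```

View pics/s4.png

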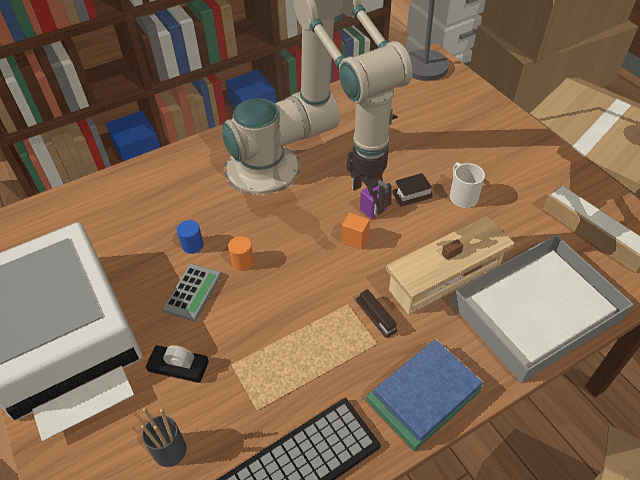

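The lid is shut with its knob at (453,248), level and within about 1 mm of where it started. No keepsakes are left on the desk and the bystanders have not moved.

```bash
python3 -c "
from workcell import job
print(job.job_done())"
```

```text
the job is handed in; nothing more can be done
None
```

I handed the job in: all five keepsakes present (the dictionary was missing) stand snugly in the box, the lid is shut and level, and the bystanders are where they were; the hand-in returned no verdict.

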